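Clamp a stack of sample tags in the drilling jig

ROBOT

A 6-joint arm with a two-finger parallel gripper is mounted at the origin on the work surface. World frame = base frame: x ahead of the robot, y to its left, z up, the work surface at z = 0. Lengths are in m, angles in rad, forces in N, time in s.
With the tool pointing down it reaches from about 0.25 to 0.8 m from the base axis. Payload 3.9 kg.
Tool frame: the origin (TCP) lies at the very end of the fingers, on their centre line; the grasp point (between the pads) lies 19 mm behind it (ctrl.hold_point_z is the distance from the TCP to the grasp point, in m); z points along the fingers, y is the direction in which the jaws open and shut (so a half turn about z gives the same grasp; the last joint's range is limited). The gripper opens to 85 mm and grips with 20 to 120 N. Pads are 22 mm wide; open, the fingers measure 114 mm over their backs; the gripper's body (76 mm by 85 mm) begins 54 mm behind the grasp point. The pads swing forward as they close: fully open they stand 13 mm farther back than shut.
Start: joints at [-1.23, 0.26, -0.138, 1.173, 0, 1.571], TCP at [0.175, -0.495, 0.231] pointing down, gripper open.
Joint ranges: [-2.78, 2.78], [-0.83, 1.72], [-1.28, 1.37], [-1.9, 2.12], [-1.57, 1.48], [-3.14, 3.14]. Speed limits (rad/s): [2.57, 2.57, 3.14, 3.14, 3.14, 3.14].

INTERFACE

Orientations are given as [roll, pitch, yaw] about the fixed x, y, z axes, in that order (R = Rz(yaw) Ry(pitch) Rx(roll)).
In Python, from cell import ctrl gives the robot as it stands.
- The arm moves only by the shell command python3 -m inch 'ROWS' [OPENING]. ROWS is a JSON object of lists of equal length, an entry for each row: "xyz": the shift along the tool's x, y, z in m, a list of three; "delta_rot": the turn, a rotation vector about the tool's x, y, z in degrees, a list of three. In form: {"xyz": [[dx, dy, dz], ...], "delta_rot": [[rx, ry, rz], ...]}. A call has 1 to 20 rows; each row is the pose to reach, as a shift and turn from the pose commanded when the call began, along the tool's axes at that moment; what a row does not reach only later rows make up. A row lasts 1/12 s, in which the tool goes at most 41.7 mm and 7.16 degrees, less where a joint would pass 70% of its speed; a pose out of reach is approached as far as the arm can. A call with a gripper value outside its range is refused whole. OPENING is the opening, from 0 (shut) to 1 (fully open), set as the call begins (- or left out, the last holds). The fingers move at their own pace and stop on an object; the grip force is fixed at half the most. Time passes only in rows, so rows that repeat a pose let the fingers close. It gives the time, the measured TCP pose, the force and the opening at its end, in the units of the state.
- ctrl.state(): the state, without advancing time (a new reading comes with each control period).
- ctrl.get_image(name): name is "scene" or "top" or "wrist"; returns the picture (400x640x3 uint8, blue, green, red); there is no depth.
- ctrl.camera_params(name): a dict with "vfov" (degrees; the focal length in pixels is half the picture's height over the tangent of half this angle, whatever the lens; pixels are square), "cx", "cy" (the principal point, pixels), "cam_to_world" (4x4, takes a point from camera to world coordinates). Camera axes: x right, y down, z forward; pixel columns grow to the right and rows downward; lengths in m; the calibration is good to about 2 mm. A picture is of the moment at which its call begins: read the wrist's pose just before it. camera_params takes no time and is no camera call; for the wrist camera it gives the pose at the moment of the call.
- ctrl.close_job(): hands the job in, once; it reports no verdict.
The state is a dict: "time_s": time; "qpos": joint angles; "dq": joint speeds; "effort": joint torques, N m; "position": TCP position; "tcp_rot": TCP orientation; "contact_force": force on the tool from outside, world axes, zero at the start; "wrist_torque": the same for the moment, N m; "finger_gap": finger opening in m.
Only numpy, scipy, OpenCV 4.12 (cv2) and the standard library are available. Lean on these libraries where they do the work, as an engineer would, in place of code of your own. Each camera call takes 0.05 s, during which the arm holds its last target.

TASK

Lever up the lid of the flat tin with the blade of the filling knife, swing it right open and lay the knife flat on the bench; also flip the drilling jig's cam lever right over to open it, then stack every sample tag on the jig's bed and the aluminium drill template from the tin on top, all flat and square against the two back-stop pins and along the side fence, bushing at the front end. With the stack in and the lever still open, turn the adjusting nut until the pressure pad stands about 6 mm clear of the template, then flip the lever back fully closed so that the sprung pad clamps the stack firmly. Leave the tin shut and the other things on the bench where they are.

Things in the scene. Friction and masses are not known exactly. Their poses are not given: they have to be found in the camera images.
- jig: Drilling jig. Origin on the bench; x from open front to back. Base 210 x 130 mm, from x = -100; bed: bright strip 54 wide on its flat top, z = 26. 2 back-stop pins, faces at x = 30, y = +-20, up to z = 54. Fence on the +y side: inner face y = 27, x = -24 to 30, flared to x = -38, up to z = 52. Stud (16 mm, to z = 146) at x = 52 bears the clamp; its bar (30 wide, 12 thick) spans x = -34 to 102.
- jig_seat (a point): Point on the top of the jig's bed (26 mm above the bench) at jig x = -30 mm, y = 0: under the centre of a tag that touches both back-stop pins and is 2 mm off the fence. Axes as the jig's: x to the pins, y to the fence. Tags go in from the front, under pad and bar.
- lever_bar (a point): Middle of the lever's black crossbar (12 mm round, 70 long, along the jig's x; 52 mm clear between its two arms), 90 mm from the pivot, which is parallel to the jig's x at jig x = 52, y = 0, 92 mm above the bench less 2.5 mm per rad of nut. Closed, the bar lies flat, level with the pivot, on the jig's -y side; open, flat on its +y side; it swings over the top, clear of the nut.
- jig_lever (a joint): Cam lever angle: 0 fully closed (as found), 3.14 fully open. Opening lifts the pressure bar and pad by 10 mm (evenly, 3.2 mm per rad), closing lowers them. It needs 2 to 4 N at the crossbar; friction holds it wherever it is left.
- nut_grip (a point): Centre of the knurled brass adjusting nut (38 mm diameter, 26 mm tall, vertical axis) on the stud above the lever's pivot; a black mark on its top. With the lever flat, its arms lie 12 mm below the nut's underside.
- jig_nut (a joint): Nut angle, rad; grows as the nut is turned clockwise seen from above, which screws nut, lever, bar and pad down together by 2.5 mm per rad. Friction 0.12 N m; range -0.5 to 8. As found between 0 and 0.8, that is with the pad 33 to 35 mm above the bed when the lever is open.
- pad_face (a point): Middle of the underside of the black rubber pad (22 mm diameter) at jig x = -12 mm, under the front of the grey bar, whose underside is 10 mm higher. The pad is sprung: 9 mm of travel upwards, 4 N per mm. A 6 mm gap to the template with the lever open gives 12 to 16 N once closed.
- tin_lid (a joint): Lid of the flat aluminium tin (tin outside 124 x 170 x 42 mm): 0 shut, up to 1.85 rad wide open, leaning back. The hinge is along the back; friction (0.12 N m) holds the lid wherever it is left, about 2 N at the lip moves it. Lid 4 mm thick.
- lid_hinge (a point): Middle of the tin lid's hinge line, at the top of the tin's back wall, 42 mm above the bench. Its x points from the tin's front (robot side) to its back, y along the hinge; the tin's middle is at x = -62 mm.
- lid_lip (a point): Underside of the lid's front lip, at its middle: the lid is 176 mm wide and overhangs the tin's front wall by 10 mm; this point is 5 mm in front of the wall and 129 mm from the hinge, with the lid shut 42 mm above the bench. Turns with the lid.
- bushing (a point): Centre of the square dark bushing block (22 x 22 mm, 24 tall) on the drill template, an aluminium plate 120 x 50 x 6 mm, 0.11 kg. The point is 18 mm above the plate's underside, 12 mm above its top face. x points along the plate to its far (back) end: it reaches from x = -30 to 90 mm. As found it lies in the tin (floor 3 mm above the bench).
- tag1_mid (a point): Centre of a plain white solid-laminate sample tag, 120 x 50 x 5 mm, 42 g, lying on the bench; x along its length; either end may go to the pins. Only two or three of the four tags are there.
- tag2_mid (a point): Centre of a plain white solid-laminate sample tag, 120 x 50 x 5 mm, 42 g, lying on the bench; x along its length; either end may go to the pins.
- tag3_mid (a point): Centre of a plain white solid-laminate sample tag, 120 x 50 x 5 mm, 42 g, lying on the bench; x along its length; either end may go to the pins.
- tag4_mid (a point): Centre of a plain white solid-laminate sample tag, 120 x 50 x 5 mm, 42 g, lying on the bench; x along its length; either end may go to the pins.
- knife_grip (a point): Centre of the wooden handle (90 x 30 x 20 mm) of the filling knife lying flat on the bench, 10 mm above it; x points to the blade. Steel blade 60 mm long, 45 mm wide, 2 mm thick, at the handle's mid height. 70 g.
- knife_tip (a point): Middle of the blade's end edge, 105 mm from the handle's centre.
- parcel: Cardboard parcel 70 x 110 x 60 mm; bystander, leave alone. Origin under its centre.
- jar: Glass jar with steel cap, 64 mm diameter, 90 mm tall; bystander, leave alone. Origin under its centre.
- mug: White mug, 76 mm diameter, 90 mm tall; bystander, leave alone. Origin under its centre.
- tape: Roll of tape lying flat, 96 mm diameter, 25 mm high; bystander, leave alone. Origin under its centre.
- driver: Screwdriver lying on the bench; bystander, leave alone. Origin under its centre.
- sander: Cork sanding block 70 x 120 x 26 mm; bystander, leave alone. Origin under its centre.
Things that resemble listed ones, but are neither listed nor needed, are in the scene too. Leave any green look-alike of the part that bears knife_grip alone.

How it is judged:
On the way, in this order (a step that is already met when the one before it is completed fails the run):
1. the knife's blade bears under the tin's lid and has lifted it ajar (contact force between knife and tin_lid above 0.3 N and value of joint tin_lid between 0.15 and 1.2 rad), for 0.05 s.
2. the tin's lid is right open and the jig's cam lever is flipped right open (value of joint tin_lid above 1.3 rad and value of joint jig_lever above 2.7 rad), for 0.2 s.
3. all tags and on top of them the template lie square on the jig's bed, let go of, the lever still open (x of tag1_mid in the frame of jig_seat between -0.006 and 0.004 m and y of tag1_mid in the frame of jig_seat between -0.006 and 0.004 m and angle between the x axis of each of tag1_mid, tag2_mid, tag3_mid, tag4_mid, bushing and the x axis of jig_seat, either way round below 0.1 rad and angle between each of tag1_mid, tag2_mid, tag3_mid, tag4_mid, bushing's own z axis and vertical below 0.06 rad and z of each of tag1_mid, tag2_mid, tag3_mid, tag4_mid in the frame of jig_seat below 0.0145 m and x of tag2_mid in the frame of jig_seat between -0.006 and 0.004 m and y of tag2_mid in the frame of jig_seat between -0.006 and 0.004 m and x of tag3_mid in the frame of jig_seat between -0.006 and 0.004 m and y of tag3_mid in the frame of jig_seat between -0.006 and 0.004 m and x of tag4_mid in the frame of jig_seat between -0.006 and 0.004 m and y of tag4_mid in the frame of jig_seat between -0.006 and 0.004 m and x of bushing in the frame of jig_seat between -0.036 and -0.026 m and y of bushing in the frame of jig_seat between -0.006 and 0.004 m and z of bushing in the frame of jig_seat between 0.025 and 0.036 m and contact force between the fingers and template below 0.3 N and value of joint jig_lever above 2.7 rad), for 0.2 s.
4. with the stack in and the lever still open, the nut is turned until the pad stands 3.5 to 8.4 mm above the template (z of pad_face in the frame of bushing between -0.0085 and -0.0036 m and value of joint jig_lever above 2.7 rad), for 0.2 s.
5. the cam lever is flipped fully closed and the pad presses on the template (value of joint jig_lever below 0.15 rad and contact force between jig_pad and template above 4 N), for 0.2 s.
At the end, for the whole second after the job is handed in: Lever under 0.15 rad; pad presses the template with 4 to 30 N; every tag and, on top, the template flat on the bed, square within 0.1 rad, within 6 mm of the pins and of the fence line, bushing in front; lid under 0.08 rad; knife flat on the bench (all of step 5 and contact force between jig_pad and template below 30 N and value of joint tin_lid below 0.08 rad and height (world z) of knife_grip below 0.016 m and angle between knife_grip's own z axis and vertical below 0.15 rad and x of tag1_mid in the frame of jig_seat between -0.006 and 0.004 m and y of tag1_mid in the frame of jig_seat between -0.006 and 0.004 m and angle between the x axis of each of tag1_mid, tag2_mid, tag3_mid, tag4_mid, bushing and the x axis of jig_seat, either way round below 0.1 rad and angle between each of tag1_mid, tag2_mid, tag3_mid, tag4_mid, bushing's own z axis and vertical below 0.06 rad and z of each of tag1_mid, tag2_mid, tag3_mid, tag4_mid in the frame of jig_seat below 0.0145 m and x of tag2_mid in the frame of jig_seat between -0.006 and 0.004 m and y of tag2_mid in the frame of jig_seat between -0.006 and 0.004 m and x of tag3_mid in the frame of jig_seat between -0.006 and 0.004 m and y of tag3_mid in the frame of jig_seat between -0.006 and 0.004 m and x of tag4_mid in the frame of jig_seat between -0.006 and 0.004 m and y of tag4_mid in the frame of jig_seat between -0.006 and 0.004 m and x of bushing in the frame of jig_seat between -0.036 and -0.026 m and y of bushing in the frame of jig_seat between -0.006 and 0.004 m and z of bushing in the frame of jig_seat between 0.025 and 0.036 m); the robot touches nothing.
It fails at once if a bystander (parcel, jar, mug, tape roll, screwdriver, sanding block) is moved more than 5 cm or knocked over (distance of any of parcel, jar, mug, tape, driver, sander from where it was at the start of the episode above 0.05 m or angle between any of jar, mug, parcel's own z axis and vertical above 0.6 rad).
It fails at once if the clamp is overtightened (pad force over 45 N) (contact force between jig_pad and template above 45 N).
Of tag1, tag2, tag3, tag4 only 2 to 3 are there at a start; the rules pass over those that are not, and their reading is None.
At some moment in a run one of tag1, tag2, tag3, tag4, knife may be knocked a few centimetres aside while the robot is not near it.
Once in a run the grip may slacken for a moment while it holds something.
It also fails if it takes over 210 s, if anything falls off the work surface, if the arm or the gripper's body presses on something with over 40 N, if the wrist force passes 120 N, or if a joint passes its speed limit or range.

## Working session

There is one attempt and no reset: what is moved stays moved. The work goes in short steps, Python scripts to look and compute and a shell command to move; the robot and the scene stay as the last step left them, time stands still between calls to the robot, and variables do not carry over. Pictures are saved under pics/ and viewed, and the job is handed in when it is done.

```bash
ls; mkdir -p pics; cat > h.py <<'E'
import numpy as np,cv2
from cell import ctrl
def cam(n):
    p=ctrl.camera_params(n); return p
def snap(n,f):
    p=ctrl.camera_params(n); im=ctrl.get_image(n); cv2.imwrite('pics/'+f,im); np.save('pics/'+f+'.npy',np.array([p['vfov'],p['cx'],p['cy']]+list(np.array(p['cam_to_world']).ravel()))); return im,p
def load(f):
    a=np.load('pics/'+f+'.npy'); return cv2.imread('pics/'+f),dict(vfov=a[0],cx=a[1],cy=a[2],cam_to_world=a[3:].reshape(4,4))
def ray(p,uv,H=400):
    f=H/2/np.tan(np.radians(p['vfov'])/2); T=np.array(p['cam_to_world'])
    d=T[:3,:3]@np.array([(uv[0]-p['cx'])/f,(uv[1]-p['cy'])/f,1.]); return T[:3,3],d
def onz(p,uv,z):
    o,d=ray(p,uv); return o+d*(z-o[2])/d[2]
def proj(p,X,H=400):
    f=H/2/np.tan(np.radians(p['vfov'])/2); T=np.array(p['cam_to_world']); c=T[:3,:3].T@(np.array(X)-T[:3,3])
    return np.array([p['cx']+f*c[0]/c[2],p['cy']+f*c[1]/c[2]])
def tri(a,b):
    (o1,d1),(o2,d2)=a,b
    A=np.stack([d1,-d2],1); s=np.linalg.lstsq(A,o2-o1,rcond=None)[0]
    p1=o1+s[0]*d1;p2=o2+s[1]*d2; return (p1+p2)/2,np.linalg.norm(p1-p2)
E
python3 - <<'E'
from h import *
for n in('scene','top','wrist'):
    im,p=snap(n,n+'0.png'); print(n,p['vfov'],p['cx'],p['cy'],np.round(p['cam_to_world'],3).tolist())
print(ctrl.state())
E
```

```text
pics
scene 50.643785446496466 320.04318381786385 193.651237099475 [[0.14, 0.813, -0.565, 1.34], [0.99, -0.118, 0.075, -0.016], [-0.006, -0.57, -0.822, 1.227], [0.0, 0.0, 0.0, 1.0]]
top 52.50374480881666 318.67323901059757 199.32709696651844 [[0.014, -0.996, 0.092, 0.498], [-1.0, -0.013, 0.01, 0.063], [-0.009, -0.092, -0.996, 1.186], [0.0, 0.0, 0.0, 1.0]]
wrist 66.82804349061952 318.76320165768203 198.0151122327609 [[0.334, -0.9, -0.278, 0.247], [-0.942, -0.32, -0.098, -0.469], [-0.001, 0.295, -0.956, 0.372], [0.0, 0.0, 0.0, 1.0]]
{'time_s': 0.15, 'qpos': array([-1.22997286e+00,  2.60533445e-01, -1.39056572e-01,  1.17272278e+00,
        1.67518941e-05,  1.57080995e+00]), 'dq': array([-8.98839062e-05, -1.08695792e-04,  2.19128918e-03,  1.47851260e-03,
        9.74850386e-04, -1.37780474e-04]), 'effort': array([ 5.50858076e-04, -4.06006265e+01,  2.54166716e+01,  1.26897937e-02,
        9.72688963e-05, -1.91776344e-06]), 'position': array([ 0.17531789, -0.49430548,  0.23066208]), 'tcp_rot': array([-3.14007618e+00, -1.67312110e-05,  3.40809819e-01]), 'contact_force': array([-0.71876842,  0.01126139,  0.33973186]), 'wrist_torque': array([-0.01133811, -0.01412317, -0.03130598]), 'finger_gap': 0.08473338682501716}
```

View pics/scene0.png

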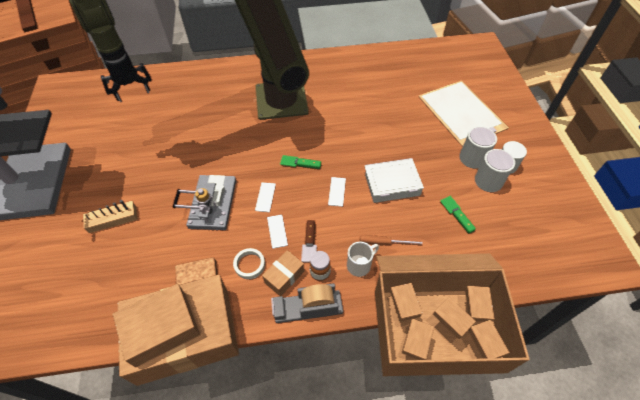

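View pics/top0.png

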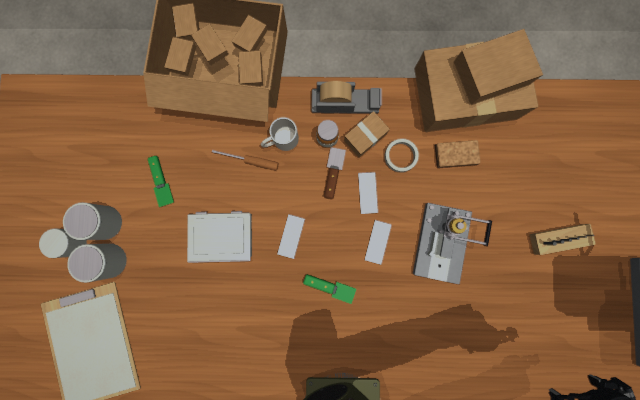

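View pics/wrist0.png

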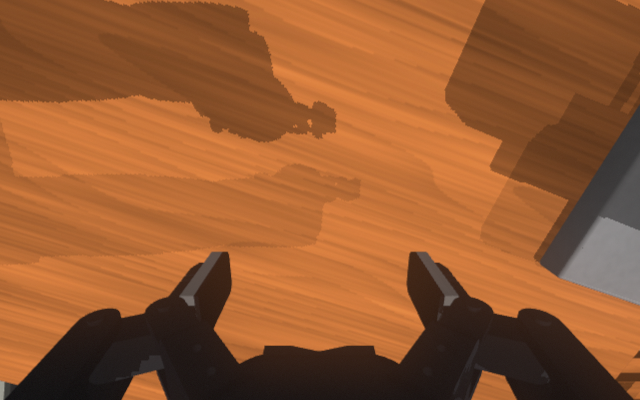

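```bash
cat >> h.py <<'E'
from scipy.spatial.transform import Rotation as Ro
def tool():
    s=ctrl.state(); return np.array(s['position']),Ro.from_euler('xyz',s['tcp_rot'])
def go(pos,rot):
    """delta in tool axes to reach pos with Rotation rot"""
    p,R=tool(); d=R.inv().apply(np.array(pos)-p); rv=np.degrees((R.inv()*rot).as_rotvec())
    print('xyz',np.round(d,4),'rot',np.round(rv,2),'rows>=',int(max(np.ceil(np.linalg.norm(d)/.0417),np.ceil(np.linalg.norm(rv)/7.16))))
def down(yaw): # tool z down, tool x heading yaw (world)
    return Ro.from_euler('xyz',[np.pi,0,yaw])
E
python3 - <<'E'
from h import *
for n in('top','scene'):
    im,p=load(n+'0.png')
    hsv=cv2.cvtColor(im,cv2.COLOR_BGR2HSV)
    m=cv2.inRange(hsv,(0,0,150),(180,60,255))
    cs,_=cv2.findContours(m,cv2.RETR_EXTERNAL,cv2.CHAIN_APPROX_NONE)
    for c in cs:
        a=cv2.contourArea(c)
        if a>150:
            r=cv2.minAreaRect(c); b=cv2.boxPoints(r)
            print(n,a,np.round(r[0]),np.round(r[1]),[np.round(onz(p,q,.005)[:2],3).tolist() for q in b],np.round(onz(p,r[0],.005)[:2],3))
im,p=load('top0.png')
for nm,uv,z in [('tip',(338,149),.01),('knife',(331,183),.01),('tinFL',(188,262),.046),('tinFR',(250,262),.046),('tinBL',(188,213),.046),('tinBR',(250,212),.046),('lever',(488,232),.09),('nut',(458,226),.13),('jigFL',(416,278),.026),('jigFR',(461,283),.026),('jigBL',(428,205),.026),('jigBR',(470,210),.026)]:
    print(nm,np.round(onz(p,uv,z),3))
cv2.imwrite('pics/topz.png',cv2.resize(im[130:310,170:520],None,fx=2.2,fy=2.2,interpolation=cv2.INTER_CUBIC))
E
```

```text
top 6854.5 [ 89. 345.] [106.  72.] [[0.301, 0.865], [0.35, 0.667], [0.065, 0.581], [0.017, 0.774]] [0.181 0.721]
top 1045.5 [ 86. 263.] [35. 37.] [[0.409, 0.821], [0.486, 0.749], [0.415, 0.672], [0.339, 0.744]] [0.412 0.746]
top 486.5 [440. 256.] [21. 47.] [[0.385, -0.236], [0.518, -0.259], [0.509, -0.319], [0.376, -0.295]] [ 0.447 -0.277]
top 616.0 [ 53. 243.] [28. 28.] [[0.509, 0.89], [0.51, 0.808], [0.429, 0.802], [0.428, 0.884]] [0.469 0.846]
top 665.0 [378. 242.] [17. 42.] [[0.434, -0.058], [0.55, -0.089], [0.538, -0.137], [0.422, -0.107]] [ 0.486 -0.098]
top 655.5 [291. 236.] [17. 42.] [[0.447, 0.194], [0.564, 0.163], [0.551, 0.115], [0.435, 0.146]] [0.499 0.155]
top 2873.5 [218. 237.] [49. 63.] [[0.561, 0.462], [0.568, 0.278], [0.427, 0.27], [0.42, 0.452]] [0.494 0.366]
top 1021.0 [ 81. 221.] [36. 36.] [[0.586, 0.825], [0.587, 0.719], [0.482, 0.712], [0.481, 0.818]] [0.534 0.769]
top 636.5 [368. 193.] [41. 17.] [[0.686, -0.039], [0.69, -0.089], [0.571, -0.097], [0.567, -0.048]] [ 0.628 -0.068]
top 242.5 [336. 158.] [15. 20.] [[0.705, 0.053], [0.763, 0.042], [0.755, -0.002], [0
[... 1850 characters left out ...]
0.384  1.483]
scene 241.5 [508.  15.] [73. 20.] [[-0.426, 0.974], [-0.593, 1.051], [-0.435, 1.367], [-0.28, 1.278]] [-0.431  1.169]
scene 4962.0 [367.  22.] [ 41. 134.] [[-0.648, 0.148], [-0.658, 0.848], [-0.316, 0.764], [-0.314, 0.128]] [-0.476  0.467]
scene 182.5 [176.  22.] [44. 13.] [[-0.799, -0.529], [-0.818, -0.468], [-0.449, -0.4], [-0.434, -0.456]] [-0.616 -0.462]
tip [0.756 0.02  0.01 ]
knife [0.655 0.039 0.01 ]
tinFL [0.423 0.436 0.046]
tinFR [0.425 0.263 0.046]
tinBL [0.559 0.442 0.046]
tinBR [0.565 0.267 0.046]
lever [ 0.517 -0.382  0.09 ]
nut [ 0.531 -0.289  0.13 ]
jigFL [ 0.386 -0.203  0.026]
jigFR [ 0.374 -0.329  0.026]
jigBL [ 0.593 -0.239  0.026]
jigBR [ 0.58  -0.358  0.026]
```

View pics/topz.png

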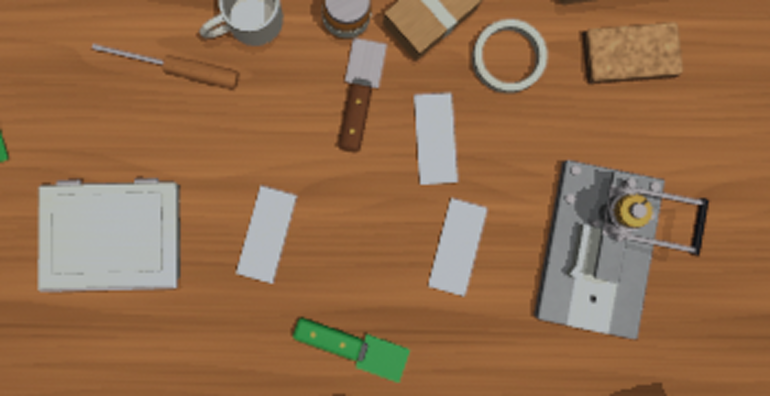

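```bash
python3 - <<'E'
from h import *
go([.47,-.28,.28],down(-.17))
E
```

```text
xyz [ 0.3494 -0.1036 -0.0492] rot [-9.000e-02  2.000e-02  2.927e+01] rows>= 9
```

```bash
python3 -m inch '{"xyz":[[0.349,-0.104,-0.05],[0.349,-0.104,-0.05],[0.349,-0.104,-0.05],[0.349,-0.104,-0.05],[0.349,-0.104,-0.05],[0.349,-0.104,-0.05],[0.349,-0.104,-0.05],[0.349,-0.104,-0.05],[0.349,-0.104,-0.05],[0.349,-0.104,-0.05],[0.349,-0.104,-0.05],[0.349,-0.104,-0.05]],"delta_rot":[[0,0,29.3],[0,0,29.3],[0,0,29.3],[0,0,29.3],[0,0,29.3],[0,0,29.3],[0,0,29.3],[0,0,29.3],[0,0,29.3],[0,0,29.3],[0,0,29.3],[0,0,29.3]]}'
python3 - <<'E'
from h import *
print(ctrl.state()['dq']);snap('wrist','w1.png')
E
```

```text
time_s: 1.15
position: [0.4695, -0.2798, 0.2808]
tcp_rot: [3.141, 0.001, -0.169]
contact_force: [-0.4, 0.5, -0.4]
finger_gap: 0.0852
[-0.03666591 -0.01003097 -0.01941879  0.00154265 -0.00332003  0.00045296]
```

View pics/w1.png

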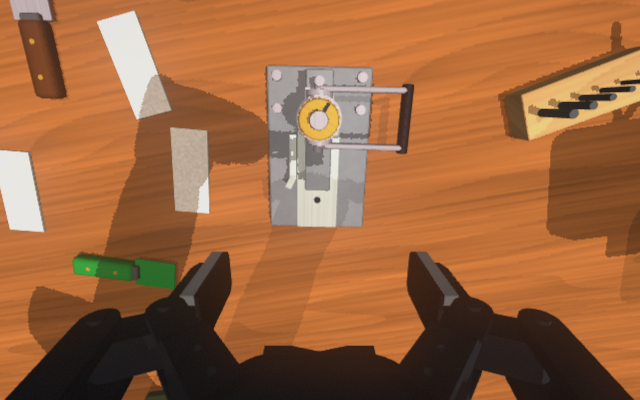

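```bash
python3 - <<'E'
from h import *
im,p=load('w1.png')
cv2.imwrite('pics/w1z.png',cv2.resize(im[55:235,250:430],None,fx=3.3,fy=3.3,interpolation=cv2.INTER_CUBIC))
E
```

```text
(no output)
```

View pics/w1z.png

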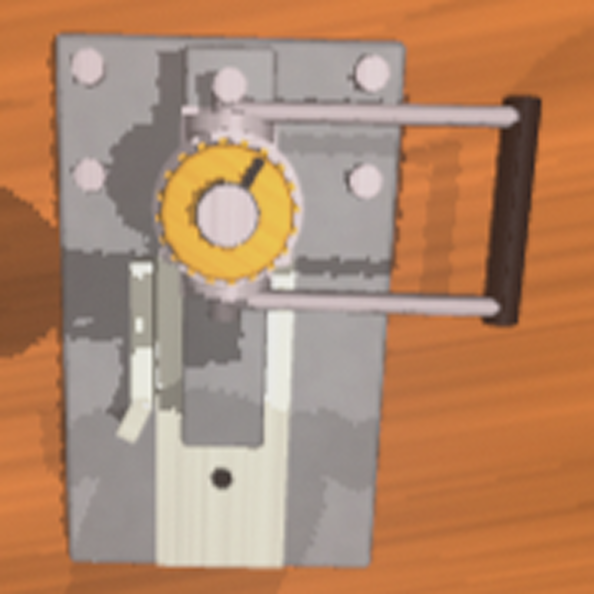

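```bash
python3 - <<'E'
from h import *
im,p=load('w1.png')
Z=lambda a,b:(a/3.3+250,b/3.3+55)
c=[onz(p,Z(*q),.026)[:2] for q in [(57,37),(404,44),(370,566),(72,560)]]
TL,TR,BR,BL=c
print(np.round(c,4)); 
print('len',np.linalg.norm(TL-BL),np.linalg.norm(TR-BR),'wid',np.linalg.norm(TL-TR),np.linalg.norm(BL-BR))
v=(TL-BL)+(TR-BR); yaw=np.arctan2(v[1],v[0]); w=(TL-TR)+(BL-BR); print('yaw',yaw,np.arctan2(w[1],w[0])-np.pi/2)
m=sum(c)/4; e=np.array([np.cos(yaw),np.sin(yaw)]); O=m-.005*e; print('origin',O)
n=np.array([-e[1],e[0]])
def J(q,z): d=onz(p,Z(*q),z)[:2]-O; return np.round([d@e,d@n],4)
print('bed L',J((157,560),.026),J((283,566),.026))
print('hole',J((222,478),.026),'stud',J((228,213),.146),'bar end',J((182,445),.082),J((265,445),.082))
print('fence inner',J((152,350),.052),J((153,265),.052),J((147,405),.052))
print('xbar',J((521,100),.098),J((500,322),.098))
E
```

```text
[[ 0.5979 -0.2385]
 [ 0.5742 -0.3633]
 [ 0.3715 -0.3249]
 [ 0.3956 -0.2   ]]
len 0.205890417292634 0.2063179777721386 wid 0.12705338768803356 0.12729118770505007
yaw -0.18758283537086706 -0.18920409153164375
origin [ 0.47990437 -0.28072954]
bed L [-0.0972  0.0274] [-0.0989 -0.0265]
hole [-0.06    0.0003] stud [0.0525 0.0001] bar end [-0.0303  0.0147] [-0.0297 -0.0146]
fence inner [-0.0021  0.0273] [0.0292 0.0269] [-0.0232  0.0293]
xbar [ 0.0853 -0.0886] [ 0.0176 -0.0889]
```

```bash
python3 - <<'E'
from h import *
go([.55,.15,.28],down(-.19))
E
python3 -m inch '{"xyz":[[0,-0.44,0],[0,-0.44,0],[0,-0.44,0],[0,-0.44,0],[0,-0.44,0],[0,-0.44,0],[0,-0.44,0],[0,-0.44,0],[0,-0.44,0],[0,-0.44,0],[0,-0.44,0],[0,-0.44,0],[0,-0.44,0]],"delta_rot":[[0,0,1],[0,0,1],[0,0,1],[0,0,1],[0,0,1],[0,0,1],[0,0,1],[0,0,1],[0,0,1],[0,0,1],[0,0,1],[0,0,1],[0,0,1]]}'
python3 - <<'E'
from h import *
snap('wrist','w2.png')
E
```

```text
xyz [ 0.007  -0.4379  0.0007] rot [0.01 0.1  1.11] rows>= 11
time_s: 2.28
position: [0.515, -0.0558, 0.2813]
tcp_rot: [-3.106, 0.001, -0.129]
contact_force: [-0.8, -0.2, -0.2]
finger_gap: 0.0856
```

View pics/w2.png

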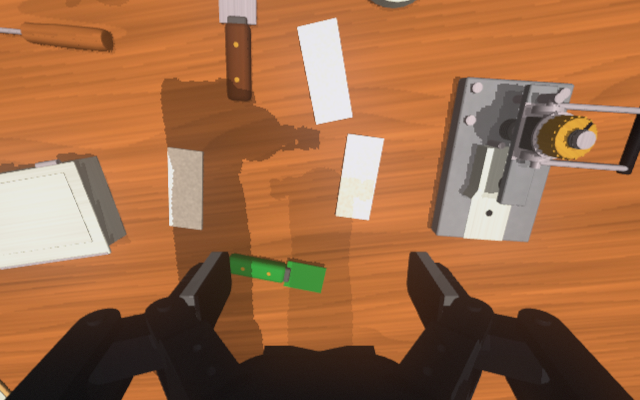

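```bash
python3 - <<'E'
from h import *
s=ctrl.state();print(np.round(s['qpos'],3),np.round(s['dq'],3),s['position'])
E
python3 -m inch '{"xyz":[[0,0,0]],"delta_rot":[[0,0,0]]}'
python3 - <<'E'
from h import *
s=ctrl.state();print(np.round(s['qpos'],3),np.round(s['dq'],3),s['position'])
go([.55,.15,.28],down(-.19))
E
```

```text
[-0.129  0.233 -0.045  1.294  0.035  3.141] [ 0.006 -0.003 -0.002  0.001  0.002  0.003] [ 0.5151452  -0.05566987  0.28128781]
time_s: 2.42
position: [0.515, -0.0554, 0.2813]
tcp_rot: [-3.106, 0.001, -0.128]
contact_force: [-0.2, -0.3, -0.4]
finger_gap: 0.0855
[-0.129  0.233 -0.046  1.294  0.035  3.141] [ 0.005 -0.001 -0.004  0.002 -0.001 -0.   ] [ 0.51503971 -0.05540561  0.28131067]
xyz [ 0.0085 -0.208   0.0086] rot [-2.02  0.13  3.55] rows>= 5
```

```bash
python3 -m inch '{"xyz":[[0,-0.1,0],[0,-0.14,0],[0,-0.18,0],[0,-0.2,0],[0,-0.2,0],[0,-0.2,0],[0,-0.2,0],[0,-0.2,0],[0,-0.2,0],[0,-0.2,0],[0,-0.2,0],[0,-0.2,0],[0,-0.2,0],[0,-0.2,0]],"delta_rot":[[0,0,-90],[0,0,-90],[0,0,-90],[0,0,-90],[0,0,-90],[0,0,-90],[0,0,-90],[0,0,-90],[0,0,-90],[0,0,-90],[0,0,-90],[0,0,-90],[0,0,-90],[0,0,-90]]}'
python3 - <<'E'
from h import *
go([.52,.21,.28],down(np.pi-.19))
E
```

```text
time_s: 3.58
position: [0.5404, 0.1432, 0.2884]
tcp_rot: [-3.141, -0.035, 1.444]
contact_force: [0.3, -1.5, 0.1]
finger_gap: 0.0852
xyz [ 0.0634 -0.0286  0.0107] rot [  1.47  -1.67 -86.34] rows>= 13
```

```bash
python3 -m inch '{"xyz":[[0.063,-0.028,0.01],[0.063,-0.028,0.01],[0.063,-0.028,0.01],[0.063,-0.028,0.01],[0.063,-0.028,0.01],[0.063,-0.028,0.01],[0.063,-0.028,0.01],[0.063,-0.028,0.01],[0.063,-0.028,0.01],[0.063,-0.028,0.01],[0.063,-0.028,0.01],[0.063,-0.028,0.01],[0.063,-0.028,0.01],[0.063,-0.028,0.01],[0.063,-0.028,0.01]],"delta_rot":[[1.5,-1.7,-86.3],[1.5,-1.7,-86.3],[1.5,-1.7,-86.3],[1.5,-1.7,-86.3],[1.5,-1.7,-86.3],[1.5,-1.7,-86.3],[1.5,-1.7,-86.3],[1.5,-1.7,-86.3],[1.5,-1.7,-86.3],[1.5,-1.7,-86.3],[1.5,-1.7,-86.3],[1.5,-1.7,-86.3],[1.5,-1.7,-86.3],[1.5,-1.7,-86.3],[1.5,-1.7,-86.3]]}'
python3 - <<'E'
from h import *
snap('wrist','w3.png')
E
```

```text
time_s: 4.83
position: [0.5207, 0.2095, 0.2807]
tcp_rot: [-3.141, 0.0, 2.946]
contact_force: [-0.0, -1.3, -0.0]
finger_gap: 0.0853
```

View pics/w3.png

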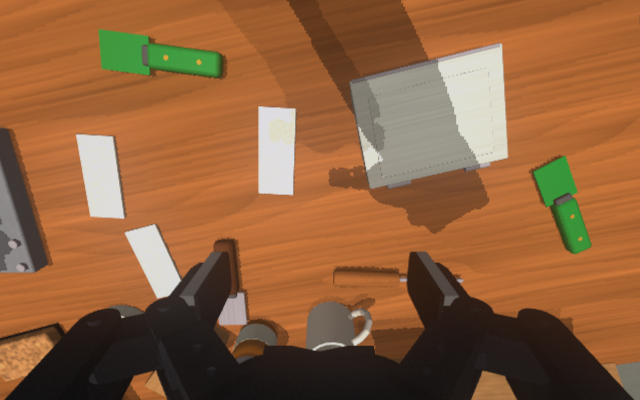

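```bash
python3 - <<'E'
from h import *
im,p=load('w3.png')
for z in (.046,.042):
  c=np.array([onz(p,q,z)[:2] for q in [(350,81),(501,44),(508,158),(371,189)]]); print(z,np.round(c,4),[round(float(np.linalg.norm(c[i]-c[i-1])),4) for i in range(4)])
im2,p2=load('w2.png')
def quads(im):
    m=cv2.inRange(cv2.cvtColor(im,cv2.COLOR_BGR2HSV),(0,0,120),(180,70,255)); out=[]
    m=cv2.morphologyEx(m,cv2.MORPH_CLOSE,np.ones((3,3)))
    for c in cv2.findContours(m,0,1)[0]:
        if 1500<cv2.contourArea(c)<6000: out.append(cv2.minAreaRect(c))
    return out
for r in quads(im): 
    b=[onz(p,q,.005)[:2] for q in cv2.boxPoints(r)]; print('w3',np.round(r[0]),np.round(r[1]),np.round(onz(p,r[0],.005),4),np.round(np.degrees([np.arctan2(*(b[1]-b[0])[::-1]),np.arctan2(*(b[2]-b[1])[::-1])]),1))
for r in quads(im2): 
    b=[onz(p2,q,.005)[:2] for q in cv2.boxPoints(r)]; print('w2',np.round(r[0]),np.round(r[1]),np.round(onz(p2,r[0],.005),4),np.round(np.degrees([np.arctan2(*(b[1]-b[0])[::-1]),np.arctan2(*(b[2]-b[1])[::-1])]),1))
# knife: handle ends in w2: butt mid (239,100), front mid(237,22)
print('knife butt',onz(p2,(239,99),.01),'blade start',onz(p2,(237,20),.01))
# height check: tag A centre w2/w3, tin lid corner w2 (110,252) vs w3 (371?) 
print(tri(ray(p,(277,150)),ray(p2,(186,189))), tri(ray(p,(101,177)),ray(p2,(360,177))))
# lid front-right corner robot side near: w3 (350,81); w2 (110,252)
print('lid corner',tri(ray(p,(350,81)),ray(p2,(110,253))))
E
```

```text
0.046 [[0.4291 0.2648]
 [0.4236 0.4375]
 [0.5561 0.4436]
 [0.5627 0.27  ]] [0.1338, 0.1728, 0.1326, 0.1737]
0.042 [[0.4289 0.2652]
 [0.4234 0.4397]
 [0.5572 0.4459]
 [0.564  0.2705]] [0.1352, 0.1746, 0.134, 0.1756]
w3 [155. 259.] [76. 31.] [ 0.6224 -0.0671  0.005 ] [105.    5.8]
w3 [100. 176.] [90. 37.] [ 0.4823 -0.0971  0.005 ] [ 86.6 -14.4]
w3 [276. 150.] [88. 37.] [0.4951 0.1555 0.005 ] [ 78.8 -12.5]
w2 [184. 188.] [81. 35.] [0.5006 0.1529 0.005 ] [-97.1 166. ]
w2 [359. 177.] [37. 84.] [ 0.4876 -0.0997  0.005 ] [ -14.5 -105.6]
w2 [326.  71.] [101.  41.] [ 0.6309 -0.0698  0.005 ] [ -87.9 -173.9]
knife butt [0.61140027 0.04672504 0.01      ] blade start [0.70147844 0.03030753 0.01      ]
(array([ 0.49693871,  0.15511262, -0.00360862]), np.float64(0.0016888706569823868)) (array([ 0.48503221, -0.10146295, -0.00159566]), np.float64(0.0009615768298723529))
lid corner (array([0.42866965, 0.26492143, 0.04331499]), np.float64(0.0006151916520995644))
```

```bash
python3 - <<'E'
from h import *
go([.657,.0385,.10],down(np.pi-.18))
E
```

```text
xyz [-0.1668 -0.1413  0.1808] rot [-0.03  0.   -0.83] rows>= 7
```

```bash
python3 -m inch '{"xyz":[[-0.167,-0.141,0.14],[-0.167,-0.141,0.14],[-0.167,-0.141,0.14],[-0.167,-0.141,0.14],[-0.167,-0.141,0.14],[-0.167,-0.141,0.14],[-0.167,-0.141,0.14],[-0.167,-0.141,0.14]],"delta_rot":[[0,0,-0.8],[0,0,-0.8],[0,0,-0.8],[0,0,-0.8],[0,0,-0.8],[0,0,-0.8],[0,0,-0.8],[0,0,-0.8]]}'
python3 - <<'E'
from h import *
snap('wrist','w4.png')
E
```

```text
time_s: 5.55
position: [0.6575, 0.0367, 0.1377]
tcp_rot: [-3.14, -0.004, 2.958]
contact_force: [-1.6, 0.6, 0.1]
finger_gap: 0.085
```

View pics/w4.png

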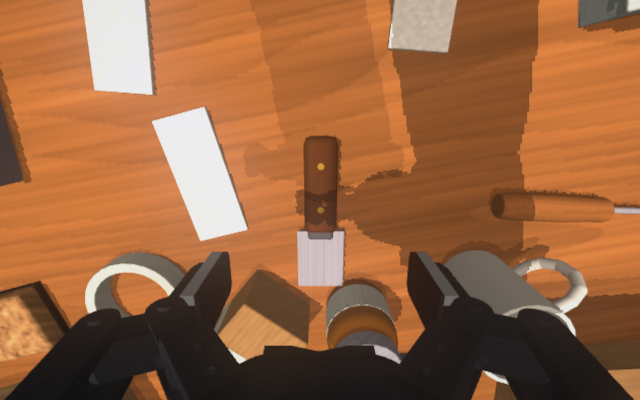

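```bash
python3 - <<'E'
from h import *
im,p=load('w4.png')
b=onz(p,(320.5,136.5),.012);f=onz(p,(320.5,233),.016);t=onz(p,(321,286),.01);print(b,f,t,np.linalg.norm(f-b),np.linalg.norm(t-b),np.arctan2(*(t-b)[1::-1]))
k=b+(t-b)/np.linalg.norm(t-b)*.045;print(k)
d=(t-b);go([k[0],k[1],.004],down(np.pi+np.arctan2(d[1],d[0])))
E
```

```text
[0.61000202 0.04708185 0.012     ] [0.6977847  0.03096906 0.016     ] [0.75816816 0.02043388 0.01      ] 0.08933879961619501 0.15055670208261188 -0.1779495752942062
[0.65428751 0.03911702 0.01140222]
xyz [0.0026 0.0003 0.1354] rot [-0.04 -0.16 -0.18] rows>= 4
```

```bash
python3 -m inch '{"xyz":[[0.003,0,0.04],[0.003,0,0.08],[0.003,0,0.115],[0.003,0,0.13],[0.003,0,0.134],[0.003,0,0.134],[0.003,0,0.134]],"delta_rot":[[0,0,0],[0,0,0],[0,0,0],[0,0,0],[0,0,0],[0,0,0],[0,0,0]]}'
python3 -m inch '{"xyz":[[0,0,0],[0,0,0],[0,0,0],[0,0,0],[0,0,0],[0,0,0],[0,0,0],[0,0,0]],"delta_rot":[[0,0,0],[0,0,0],[0,0,0],[0,0,0],[0,0,0],[0,0,0],[0,0,0],[0,0,0]]}' 0
python3 - <<'E'
from h import *
go([.32,.2,.12],down(np.pi+.035))
E
```

```text
time_s: 6.18
position: [0.6561, 0.0408, 0.0091]
tcp_rot: [3.141, 0.003, 2.965]
contact_force: [0.4, 0.5, 0.0]
finger_gap: 0.0854
time_s: 6.85
position: [0.6556, 0.0396, 0.0079]
tcp_rot: [-3.141, 0.002, 2.964]
contact_force: [0.0, 0.3, 5.3]
finger_gap: 0.0285
xyz [ 0.3585  0.0984 -0.1128] rot [ -0.02   0.11 -12.2 ] rows>= 10
```

```bash
python3 -m inch '{"xyz":[[0,0,-0.04],[0.03,0,-0.08],[0.07,0,-0.11],[0.11,0.02,-0.112],[0.15,0.04,-0.112],[0.19,0.05,-0.112],[0.23,0.07,-0.112],[0.27,0.09,-0.112],[0.31,0.1,-0.112],[0.35,0.1,-0.112],[0.358,0.1,-0.112],[0.358,0.1,-0.112]],"delta_rot":[[0,0,-1],[0,0,-3],[0,0,-6],[0,0,-12],[0,0,-12],[0,0,-12],[0,0,-12],[0,0,-12],[0,0,-12],[0,0,-12],[0,0,-12],[0,0,-12]]}'
python3 - <<'E'
from h import *
go([.293,.3466,.09],down(np.pi+.035))
print(ctrl.state()['qpos'])
E
```

```text
time_s: 7.85
position: [0.313, 0.2004, 0.1177]
tcp_rot: [-3.139, -0.007, -3.106]
contact_force: [-0.4, -0.7, -0.3]
finger_gap: 0.0282
xyz [0.0145 0.1469 0.0274] rot [-0.15 -0.4   0.06] rows>= 4
[ 0.56839713  0.09673244 -0.66904537  0.81226726  0.0013269   0.53232155]
```

```bash
python3 -m inch '{"xyz":[[0.014,0.04,0],[0.014,0.08,0],[0.014,0.12,0],[0.014,0.147,0.01],[0.014,0.147,0.027],[0.014,0.147,0.027],[0.014,0.147,0.027]],"delta_rot":[[0,0,0],[0,0,0],[0,0,0],[0,0,0],[0,0,0],[0,0,0],[0,0,0]]}'
python3 - <<'E'
from h import *
s=ctrl.state();print(s['position'],s['tcp_rot'])
snap('wrist','w5.png')
E
```

```text
time_s: 8.43
position: [0.3003, 0.3465, 0.0906]
tcp_rot: [-3.138, -0.003, -3.11]
contact_force: [-0.0, -0.4, -1.5]
finger_gap: 0.0284
[0.30033401 0.34654902 0.09057912] [-3.13768177e+00 -2.74906187e-03 -3.10970650e+00]
```

View pics/w5.png

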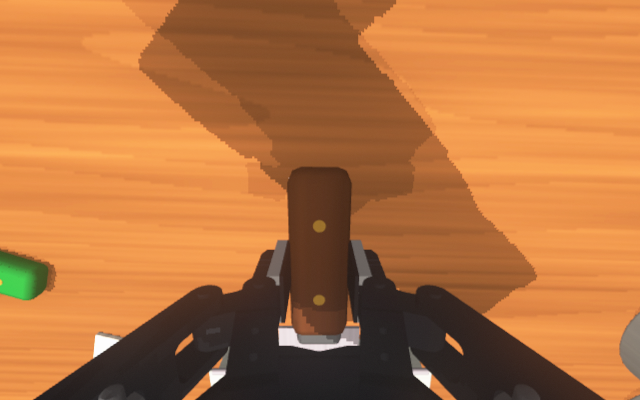

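```bash
python3 - <<'E'
from h import *
im,p=load('w5.png')
for z in(.095,.103): 
  b=onz(p,(320,167.5),z);print(b-np.array([0.3003,.3465,.0906]))
E
python3 -m inch '{"xyz":[[0,0,0.03],[0,0,0.056],[0,0,0.056],[0,0,0.056]],"delta_rot":[[0,0,0],[0,0,0],[0,0,0],[0,0,0]]}'
python3 - <<'E'
from h import *
s=ctrl.state();print(s['position'],s['tcp_rot'])
im,p=snap('scene','s1.png');print(proj(p,s['position']),proj(p,[.4264,.3512,.046]))
cv2.imwrite('pics/s1z.png',cv2.resize(im[100:250,300:500],None,fx=4,fy=4,interpolation=cv2.INTER_CUBIC))
im,p=snap('top','t1.png')
cv2.imwrite('pics/t1z.png',cv2.resize(im[170:340,150:350],None,fx=3.5,fy=3.5,interpolation=cv2.INTER_CUBIC))
E
```

```text
[-0.04699573 -0.00061     0.0044    ]
[-0.04859575 -0.00065927  0.0124    ]
time_s: 8.82
position: [0.3008, 0.346, 0.0355]
tcp_rot: [-3.139, -0.002, -3.111]
contact_force: [-0.4, -0.6, -0.5]
finger_gap: 0.0286
[0.30077931 0.34602622 0.03554091] [-3.13853058e+00 -2.19605082e-03 -3.11142076e+00]
[378.54853879 138.10998462] [387.92289359 161.88572561]
```

View pics/s1z.png

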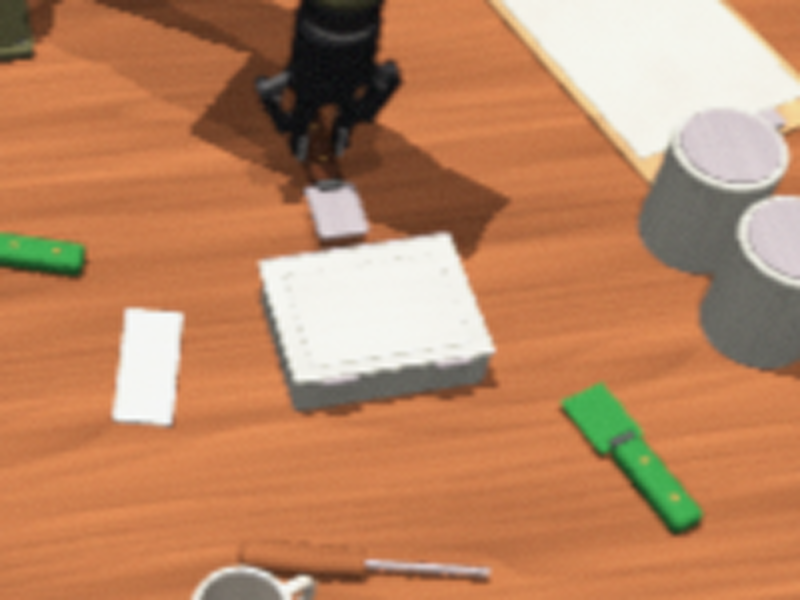

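View pics/t1z.png

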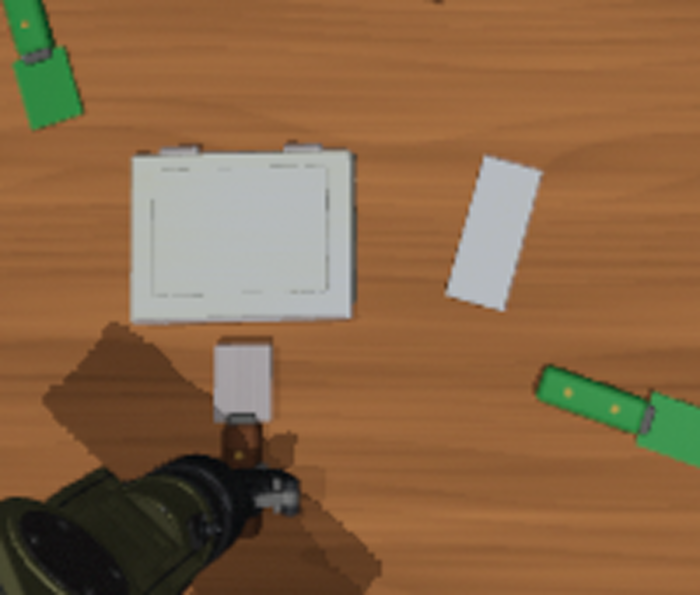

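```bash
python3 - <<'E'
from h import *
im,p=load('t1.png')
print(onz(p,(150+243/3.5,170+344/3.5),.038),onz(p,(150+243/3.5,170+321/3.5),.046))
im,p=load('s1.png')
print(onz(p,(300+343/4,100+240/4),.037),onz(p,(300+355/4,100+248/4),.046))
E
```

```text
[0.40599111 0.34972193 0.038     ] [0.4247379  0.34838856 0.046     ]
[0.40973081 0.34824141 0.037     ] [0.42734166 0.35400671 0.046     ]
```

```bash
python3 -m inch '{"xyz":[[-0.01,0,0.001],[-0.018,0,0.001],[-0.022,0,0.001],[-0.025,0,0.001],[-0.025,0,0.001],[-0.025,0,0.001]],"delta_rot":[[0,0,0],[0,0,0],[0,0,0],[0,0,0],[0,0,0],[0,0,0]]}'
```

```text
time_s: 9.42
position: [0.3267, 0.3487, 0.0347]
tcp_rot: [-3.141, -0.0, -3.11]
contact_force: [-0.0, 0.7, -0.8]
finger_gap: 0.0285
```

```bash
python3 -m inch '{"xyz":[[0,0,-0.003],[0,0,-0.006],[0,0,-0.009],[0,0,-0.012],[0,0,-0.012]],"delta_rot":[[0,0,0],[0,0,0],[0,0,0],[0,0,0],[0,0,0]]}'
python3 - <<'E'
from h import *
im,p=snap('scene','s2.png')
cv2.imwrite('pics/s2z.png',cv2.resize(im[100:250,300:500],None,fx=4,fy=4,interpolation=cv2.INTER_CUBIC))
E
```

```text
time_s: 9.83
position: [0.3262, 0.3486, 0.0471]
tcp_rot: [-3.141, -0.0, -3.11]
contact_force: [-0.9, -0.2, -2.0]
finger_gap: 0.0287
```

View pics/s2z.png

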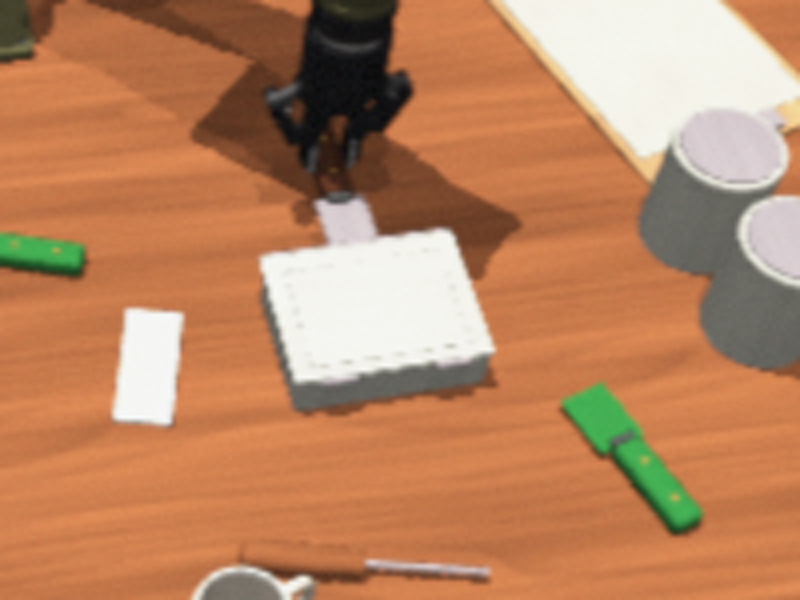

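```bash
python3 -m inch '{"xyz":[[-0.002,0,-0.006],[-0.006,0,-0.013],[-0.011,0,-0.02],[-0.016,0,-0.027],[-0.023,0,-0.037],[-0.03,0,-0.047],[-0.037,0,-0.055],[-0.045,0,-0.063],[-0.053,0,-0.071],[-0.062,0,-0.077],[-0.062,0,-0.077]],"delta_rot":[[0,0,0],[0,0,0],[0,0,0],[0,0,0],[0,0,0],[0,0,0],[0,0,0],[0,0,0],[0,0,0],[0,0,0],[0,0,0]]}'
python3 - <<'E'
from h import *
im,p=snap('scene','s3.png')
cv2.imwrite('pics/s3z.png',cv2.resize(im[100:250,300:500],None,fx=4,fy=4,interpolation=cv2.INTER_CUBIC))
E
```

```text
time_s: 10.8
position: [0.3917, 0.3519, 0.1257]
tcp_rot: [3.14, 0.005, -3.111]
contact_force: [0.2, -0.3, -0.8]
finger_gap: 0.0283
```

View pics/s3z.png

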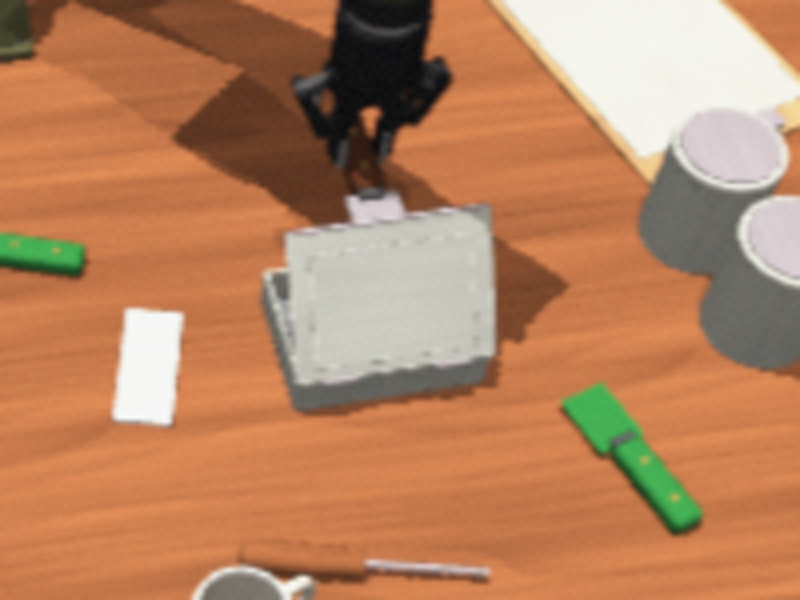

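Lid well ajar and following the blade. Continue on the arc.

```bash
python3 -m inch '{"xyz":[[-0.01,0,-0.005],[-0.02,0,-0.01],[-0.03,0,-0.013],[-0.042,0,-0.014],[-0.055,0,-0.014],[-0.068,0,-0.013],[-0.08,0,-0.01],[-0.09,0,-0.006],[-0.09,0,-0.006]],"delta_rot":[[0,0,0],[0,0,0],[0,0,0],[0,0,0],[0,0,0],[0,0,0],[0,0,0],[0,0,0],[0,0,0]]}'
python3 - <<'E'
from h import *
im,p=snap('scene','s4.png')
cv2.imwrite('pics/s4z.png',cv2.resize(im[100:250,300:500],None,fx=4,fy=4,interpolation=cv2.INTER_CUBIC))
E
```

```text
time_s: 11.6
position: [0.4799, 0.3534, 0.1285]
tcp_rot: [-3.141, -0.0, -3.111]
contact_force: [0.6, 0.4, -1.6]
finger_gap: 0.0283
```

View pics/s4z.png

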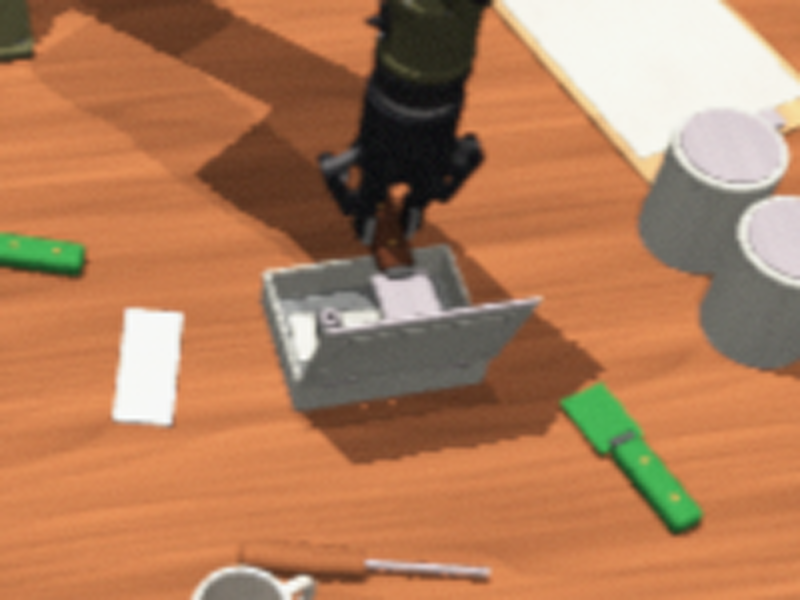

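```bash
python3 -m inch '{"xyz":[[0.04,0,0],[0.08,0,0],[0.12,0,0],[0.16,-0.02,0],[0.2,-0.05,0],[0.2,-0.09,0.02],[0.2,-0.13,0.05],[0.2,-0.15,0.08],[0.2,-0.15,0.1],[0.2,-0.15,0.112],[0.2,-0.15,0.116],[0.2,-0.15,0.116]],"delta_rot":[[0,0,0],[0,0,0],[0,0,0],[0,0,0],[0,0,0],[0,0,0],[0,0,0],[0,0,0],[0,0,0],[0,0,0],[0,0,0],[0,0,0]]}'
```

```text
time_s: 12.65
position: [0.2826, 0.1968, 0.0132]
tcp_rot: [-3.14, -0.001, -3.11]
contact_force: [0.4, 0.3, -0.6]
finger_gap: 0.0283
```

```bash
python3 -m inch '{"xyz":[[0,0,0.002],[0,0,0.004],[0,0,0.005],[0,0,0.005]],"delta_rot":[[0,0,0],[0,0,0],[0,0,0],[0,0,0]]}'
python3 -m inch '{"xyz":[[0,0,0],[0,0,0],[0,0,0],[0,0,0],[0,0,0],[0,0,0]],"delta_rot":[[0,0,0],[0,0,0],[0,0,0],[0,0,0],[0,0,0],[0,0,0]]}' 1
python3 -m inch '{"xyz":[[0,0,-0.04],[0,0,-0.08],[0,0,-0.12],[0,0,-0.16],[0,0,-0.2],[0,0,-0.2]],"delta_rot":[[0,0,0],[0,0,0],[0,0,0],[0,0,0],[0,0,0],[0,0,0]]}'
python3 - <<'E'
from h import *
snap('scene','s5.png'); snap('top','t5.png')
O=np.array([.480,-.281]);y=-.188;e=np.array([np.cos(y),np.sin(y)]);n=np.array([-e[1],e[0]])
print(O+.052*e-.09*n, ctrl.state()['qpos'])
E
```

```text
time_s: 12.98
position: [0.2838, 0.1979, 0.0091]
tcp_rot: [3.141, 0.001, -3.109]
contact_force: [0.6, 0.0, -0.8]
finger_gap: 0.0284
time_s: 13.48
position: [0.2833, 0.1973, 0.0087]
tcp_rot: [-3.141, 0.0, -3.11]
contact_force: [-0.2, -0.1, 0.9]
finger_gap: 0.0852
time_s: 13.98
position: [0.287, 0.2, 0.2156]
tcp_rot: [3.135, 0.011, -3.11]
contact_force: [0.9, 0.9, 0.1]
finger_gap: 0.0857
[ 0.51426325 -0.37913271] [ 6.09008239e-01 -3.94038542e-02 -5.43417093e-01  1.06240878e+00
 -4.72816881e-04  5.77466711e-01]
```

View pics/s5.png

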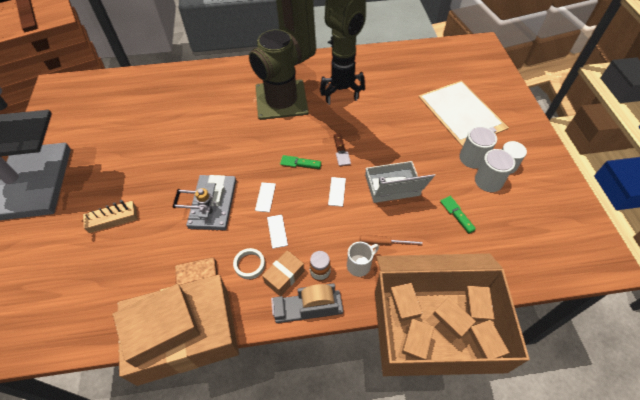

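View pics/t5.png

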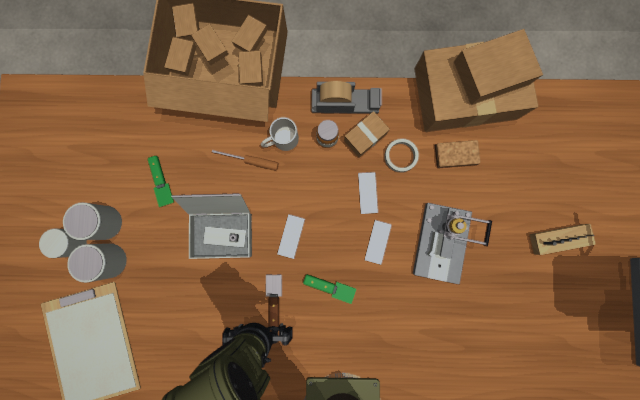

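```bash
python3 - <<'E'
from h import *
go([.514,-.379,.20],down(np.pi-.188))
E
```

```text
xyz [-0.2112 -0.5842  0.01  ] rot [ 0.14  0.21 12.58] rows>= 15
```

```bash
python3 -m inch '{"xyz":[[-0.211,-0.584,0.01],[-0.211,-0.584,0.01],[-0.211,-0.584,0.01],[-0.211,-0.584,0.01],[-0.211,-0.584,0.01],[-0.211,-0.584,0.01],[-0.211,-0.584,0.01],[-0.211,-0.584,0.01],[-0.211,-0.584,0.01],[-0.211,-0.584,0.01],[-0.211,-0.584,0.01],[-0.211,-0.584,0.01],[-0.211,-0.584,0.01],[-0.211,-0.584,0.01],[-0.211,-0.584,0.01],[-0.211,-0.584,0.01],[-0.211,-0.584,0.01],[-0.211,-0.584,0.01]],"delta_rot":[[0.1,0.2,12.6],[0.1,0.2,12.6],[0.1,0.2,12.6],[0.1,0.2,12.6],[0.1,0.2,12.6],[0.1,0.2,12.6],[0.1,0.2,12.6],[0.1,0.2,12.6],[0.1,0.2,12.6],[0.1,0.2,12.6],[0.1,0.2,12.6],[0.1,0.2,12.6],[0.1,0.2,12.6],[0.1,0.2,12.6],[0.1,0.2,12.6],[0.1,0.2,12.6],[0.1,0.2,12.6],[0.1,0.2,12.6]]}'
python3 - <<'E'
from h import *
snap('wrist','w6.png')
go([.514,-.379,.081],down(np.pi-.188))
E
```

```text
time_s: 15.58
position: [0.5112, -0.3786, 0.1967]
tcp_rot: [-3.141, -0.008, 2.953]
contact_force: [0.2, 0.2, -0.4]
finger_gap: 0.0855
xyz [-0.0036 -0.0003  0.1165] rot [-0.04 -0.38  0.01] rows>= 3
```

View pics/w6.png

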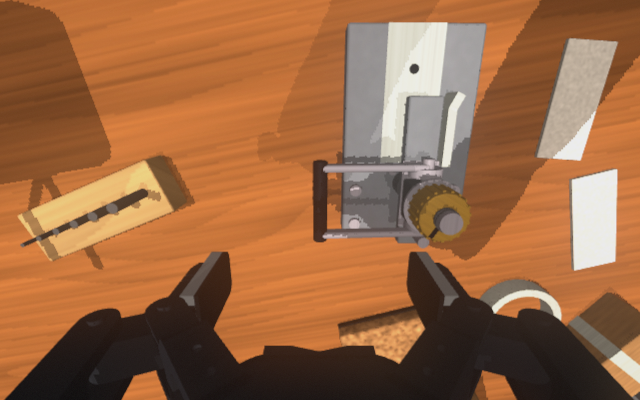

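```bash
python3 - <<'E'
from h import *
im,p=load('w6.png');im1,p1=load('w1.png')
print('bar',tri(ray(p,(320,200.5)),ray(p1,(404.7,119))))
O=np.array([.480,-.281]);y=-.188;e=np.array([np.cos(y),np.sin(y)]);n=np.array([-e[1],e[0]])
J=lambda X:np.round([(X[:2]-O)@e,(X[:2]-O)@n,X[2]],4)
print(J(tri(ray(p,(320,200.5)),ray(p1,(404.7,119)))[0]))
print('stud',J(tri(ray(p,(450,222)),ray(p1,(319.1,119.5)))[0]))
print('hole',J(tri(ray(p,(414.5,69)),ray(p1,(317.3,199.8)))[0]))
for q in [(347.5,24),(484.5,24)]: print(J(onz(p,q,.026)))
cv2.imwrite('pics/w6z.png',cv2.resize(im[15:255,300:500],None,fx=2.5,fy=2.5,interpolation=cv2.INTER_CUBIC))
E
```

```text
bar (array([ 0.5141509 , -0.37828467,  0.09341764]), np.float64(0.0014127306806062416))
[ 0.0517 -0.0892  0.0934]
stud [0.0519 0.0008 0.143 ]
hole [-0.0588  0.0006  0.0302]
[-0.0977 -0.0632  0.026 ]
[-0.0976  0.0627  0.026 ]
```

View pics/w6z.png

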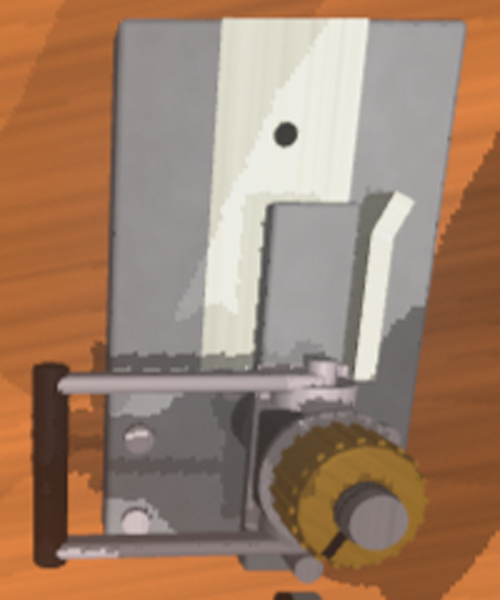

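```bash
python3 -m inch '{"xyz":[[-0.003,0,0.04],[-0.003,0,0.08],[-0.003,0,0.105],[-0.003,0,0.115],[-0.003,0,0.115],[-0.003,0,0.115]],"delta_rot":[[0,0,0],[0,-0.3,0],[0,-0.3,0],[0,-0.3,0],[0,-0.3,0],[0,-0.3,0]]}'
python3 -m inch '{"xyz":[[0,0,0],[0,0,0],[0,0,0],[0,0,0],[0,0,0],[0,0,0],[0,0,0],[0,0,0],[0,0,0]],"delta_rot":[[0,0,0],[0,0,0],[0,0,0],[0,0,0],[0,0,0],[0,0,0],[0,0,0],[0,0,0],[0,0,0]]}' 0
python3 - <<'E'
from h import *
s=ctrl.state();print(s['position'])
E
```

```text
time_s: 16.13
position: [0.5152, -0.3797, 0.0849]
tcp_rot: [-3.139, 0.002, 2.954]
contact_force: [0.4, -0.9, 0.4]
finger_gap: 0.0851
time_s: 16.88
position: [0.5156, -0.3787, 0.084]
tcp_rot: [3.141, 0.002, 2.954]
contact_force: [1.5, 5.1, 1.2]
finger_gap: 0.0097
[ 0.51562644 -0.37873428  0.08399487]
```

```bash
python3 -m inch '{"xyz":[[0,0.001,-0.014],[0,0.004,-0.028],[0,0.01,-0.041],[0,0.017,-0.053],[0,0.026,-0.064],[0,0.037,-0.073],[0,0.049,-0.08],[0,0.062,-0.086],[0,0.076,-0.089],[0,0.09,-0.09]],"delta_rot":[[0,0,0],[0,0,0],[0,0,0],[0,0,0],[0,0,0],[0,0,0],[0,0,0],[0,0,0],[0,0,0],[0,0,0]]}'
python3 - <<'E'
from h import *
im,_=snap('scene','s6.png')
cv2.imwrite('pics/s6z.png',cv2.resize(im[130:260,130:290],None,fx=4,fy=4,interpolation=cv2.INTER_CUBIC))
E
```

```text
time_s: 17.72
position: [0.5323, -0.2942, 0.1772]
tcp_rot: [-3.131, 0.006, 2.952]
contact_force: [-4.3, -6.4, 11.5]
finger_gap: 0.009
```

View pics/s6z.png

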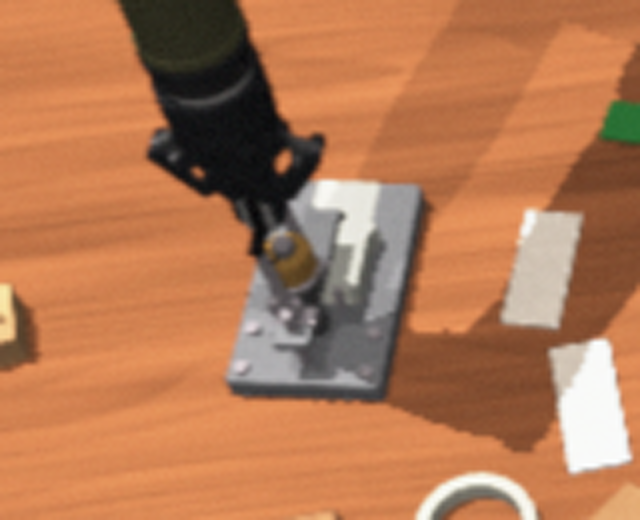

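```bash
python3 -m inch '{"xyz":[[0,0.014,0.001],[0,0.028,0.004],[0,0.041,0.01],[0,0.053,0.017],[0,0.064,0.026],[0,0.073,0.037],[0,0.08,0.049],[0,0.086,0.062],[0,0.089,0.076],[0,0.09,0.088],[0,0.09,0.089],[0,0.09,0.089]],"delta_rot":[[0,0,0],[0,0,0],[0,0,0],[0,0,0],[0,0,0],[0,0,0],[0,0,0],[0,0,0],[0,0,0],[0,0,0],[0,0,0],[0,0,0]]}'
python3 - <<'E'
from h import *
im,_=snap('scene','s7.png')
cv2.imwrite('pics/s7z.png',cv2.resize(im[130:260,130:290],None,fx=4,fy=4,interpolation=cv2.INTER_CUBIC))
E
```

```text
time_s: 18.77
position: [0.5487, -0.2019, 0.0846]
tcp_rot: [-3.142, 0.001, 2.954]
contact_force: [2.3, 2.9, -3.4]
finger_gap: 0.0093
```

View pics/s7z.png

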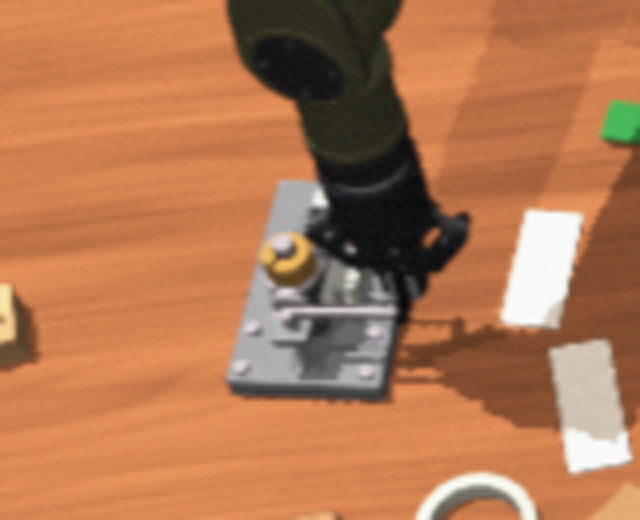

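```bash
python3 -m inch '{"xyz":[[0,0,0],[0,0,0],[0,0,0],[0,0,0],[0,0,0],[0,0,0],[0,0,-0.04],[0,0,-0.08],[0,0,-0.1],[0,0,-0.1]],"delta_rot":[[0,0,0],[0,0,0],[0,0,0],[0,0,0],[0,0,0],[0,0,0],[0,0,0],[0,0,0],[0,0,0],[0,0,0]]}' 1
python3 - <<'E'
from h import *
go([.444,-.088,.14],down(np.pi-.253))
E
```

```text
time_s: 19.65
position: [0.552, -0.2048, 0.1904]
tcp_rot: [-3.137, 0.012, 2.953]
contact_force: [0.1, -0.9, 0.6]
finger_gap: 0.0855
xyz [0.1286 0.0947 0.0484] rot [-0.24  0.71  3.69] rows>= 5
```

```bash
python3 -m inch '{"xyz":[[0.129,0.095,0.04],[0.129,0.095,0.04],[0.129,0.095,0.04],[0.129,0.095,0.04],[0.129,0.095,0.048],[0.129,0.095,0.048],[0.129,0.095,0.048]],"delta_rot":[[0,0,3.7],[0,0.7,3.7],[0,0.7,3.7],[0,0.7,3.7],[0,0.7,3.7],[0,0.7,3.7],[0,0.7,3.7]]}'
python3 - <<'E'
from h import *
im,p=snap('wrist','w7.png');snap('top','t7.png')
E
```

```text
time_s: 20.23
position: [0.4397, -0.086, 0.1357]
tcp_rot: [-3.138, -0.01, 2.889]
contact_force: [-0.1, -0.3, -0.0]
finger_gap: 0.0855
```

View pics/w7.png

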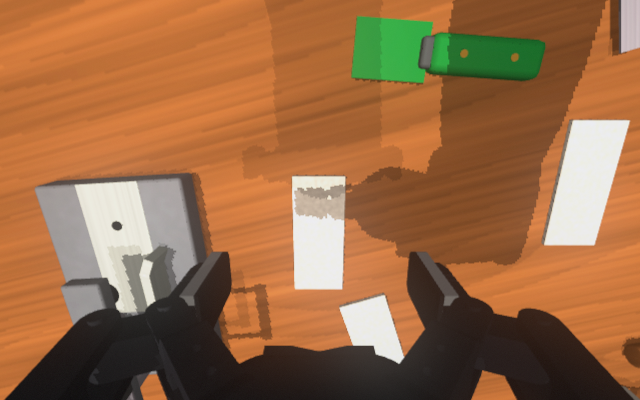

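View pics/t7.png

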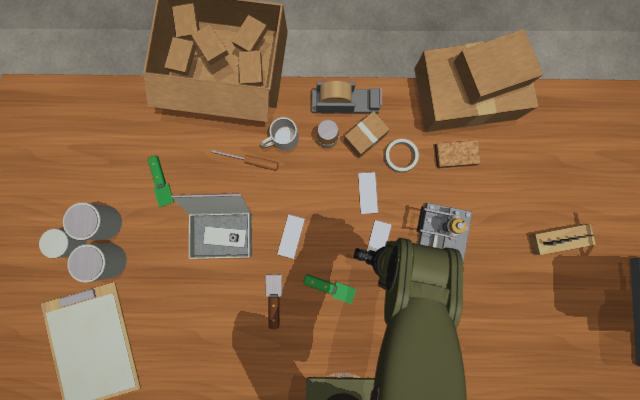

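```bash
python3 - <<'E'
from h import *
im,p=load('w7.png')
a=onz(p,(318.5,177),.005);b=onz(p,(318.8,289.5),.005);print(a,b,np.linalg.norm(a-b),np.arctan2(*(b-a)[1::-1]))
l=onz(p,(293,230),.005);r=onz(p,(344.3,230),.005);print(np.linalg.norm(l-r))
d=(b-a)/np.linalg.norm(b-a);c=(a+b)/2;print('c',c);g=c-.043*d
go([g[0],g[1],-.002],down(np.pi+np.arctan2(d[1],d[0])))
E
```

```text
[ 0.42788005 -0.08328869  0.005     ] [ 0.54316945 -0.11272111  0.005     ] 0.11898702472332366 -0.24995276486086895
0.04984768554953245
c [ 0.48552475 -0.0980049   0.005     ]
xyz [-0.0035  0.0005  0.1385] rot [-0.17 -0.45 -0.21] rows>= 4
```

```bash
python3 -m inch '{"xyz":[[-0.004,0,0.04],[-0.004,0,0.08],[-0.004,0,0.11],[-0.004,0,0.125],[-0.004,0,0.133],[-0.004,0,0.136],[-0.004,0,0.136]],"delta_rot":[[0,-0.4,0],[0,-0.4,0],[0,-0.4,0],[0,-0.4,0],[0,-0.4,0],[0,-0.4,0],[0,-0.4,0]]}'
```

```text
time_s: 20.92
position: [0.4434, -0.0877, 0.0]
tcp_rot: [-3.139, -0.002, 2.888]
contact_force: [0.1, 0.1, -0.6]
finger_gap: 0.0853
```

```bash
python3 -m inch '{"xyz":[[0,0,0],[0,0,0.001],[0,0,0.001],[0,0,0.001],[0,0,0.001],[0,0,0.001],[0,0,0.001]],"delta_rot":[[0,0,0],[0,0,0],[0,0,0],[0,0,0],[0,0,0],[0,0,0],[0,0,0]]}' 0
python3 - <<'E'
from h import *
im,p=snap('wrist','w8.png')
E
```

```text
time_s: 21.5
position: [0.4434, -0.0873, 0.0007]
tcp_rot: [-3.139, -0.0, 2.889]
contact_force: [-1.1, -0.0, 9.3]
finger_gap: 0.0465
```

View pics/w8.png

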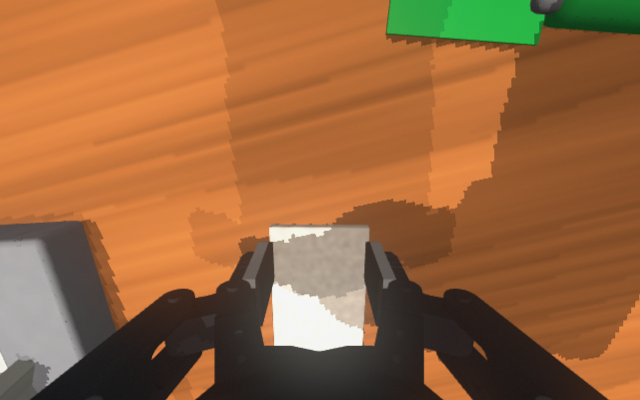

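```bash
cat >> h.py <<'E'
JO=np.array([.480,-.281]);JY=-.188
def jw(x,y,z):
    e=np.array([np.cos(JY),np.sin(JY)]);n=np.array([-e[1],e[0]]);q=JO+x*e+y*n;return np.array([q[0],q[1],z])
def wj(X):
    e=np.array([np.cos(JY),np.sin(JY)]);n=np.array([-e[1],e[0]]);d=np.asarray(X)[:2]-JO;return np.round([d@e,d@n,X[2]],4)
E
python3 - <<'E'
from h import *
print(jw(-.15,-.001,.08));go(jw(-.15,-.001,.08),down(np.pi-.188))
E
```

```text
[ 0.33245611 -0.2539482   0.08      ]
xyz [ 0.0658 -0.1893 -0.0788] rot [-0.16 -0.   -3.72] rows>= 6
```

```bash
python3 -m inch '{"xyz":[[0,0,-0.02],[0.01,0,-0.04],[0.04,0,-0.06],[0.066,-0.02,-0.075],[0.066,-0.05,-0.079],[0.066,-0.09,-0.079],[0.066,-0.13,-0.079],[0.066,-0.17,-0.079],[0.066,-0.189,-0.079],[0.066,-0.189,-0.079],[0.066,-0.189,-0.079]],"delta_rot":[[0,0,0],[0,0,0],[0,0,0],[0,0,0],[0,0,-3.7],[0,0,-3.7],[0,0,-3.7],[0,0,-3.7],[0,0,-3.7],[0,0,-3.7],[0,0,-3.7]]}'
python3 - <<'E'
from h import *
im,p=snap('wrist','w9.png');snap('scene','s9.png')
s=ctrl.state();print(wj(s['position']));go(jw(-.15,-.001,.034),down(np.pi-.188))
E
```

```text
time_s: 22.47
position: [0.3312, -0.2542, 0.0792]
tcp_rot: [-3.139, -0.002, 2.951]
contact_force: [-0.2, -0.2, -1.0]
finger_gap: 0.046
[-0.1516  0.0002  0.0788]
xyz [-0.0017 -0.0011  0.0448] rot [-0.12 -0.2   0.01] rows>= 2
```

View pics/w9.png

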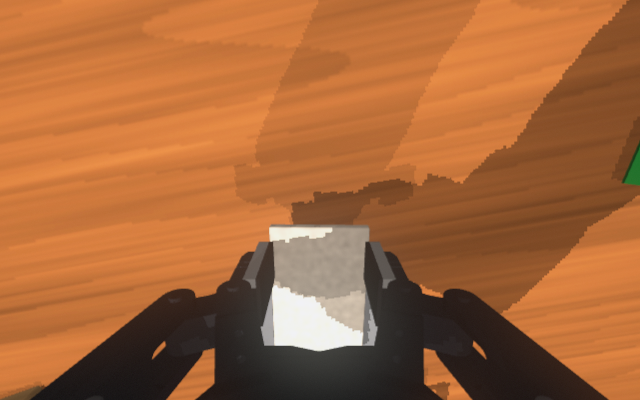

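View pics/s9.png

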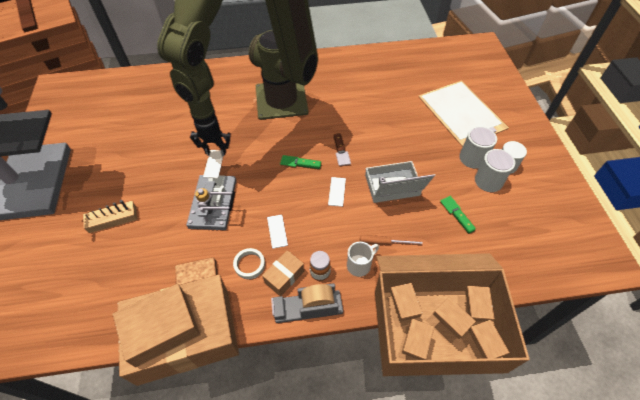

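```bash
python3 -m inch '{"xyz":[[-0.002,-0.001,0.025],[-0.002,-0.001,0.044],[-0.002,-0.001,0.046],[-0.02,-0.001,0.046],[-0.04,-0.001,0.046],[-0.055,-0.001,0.046],[-0.065,-0.001,0.046],[-0.07,-0.001,0.046],[-0.07,-0.001,0.046]],"delta_rot":[[0,0,0],[0,0,0],[0,0,0],[0,0,0],[0,0,0],[0,0,0],[0,0,0],[0,0,0],[0,0,0]]}'
python3 - <<'E'
from h import *
s=ctrl.state();print(wj(s['position']),s['contact_force'])
im,p=snap('top','t9.png')
cv2.imwrite('pics/t9z.png',cv2.resize(im[180:310,380:540],None,fx=4,fy=4,interpolation=cv2.INTER_CUBIC))
E
```

```text
time_s: 23.32
position: [0.4009, -0.2673, 0.0329]
tcp_rot: [-3.139, -0.002, 2.955]
contact_force: [0.5, 0.1, -0.1]
finger_gap: 0.0462
[-0.0802 -0.0013  0.0329] [ 0.46603107  0.11192807 -0.14202771]
```

View pics/t9z.png

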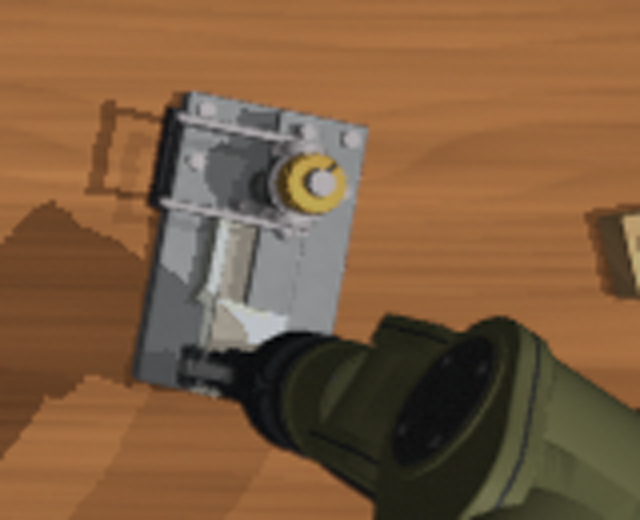

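```bash
python3 -m inch '{"xyz":[[-0.003,0,0],[-0.005,0,0.002],[-0.006,0,0.004],[-0.006,0,0.0055],[-0.006,0,0.0055]],"delta_rot":[[0,0,0],[0,0,0],[0,0,0],[0,0,0],[0,0,0]]}'
python3 -m inch '{"xyz":[[-0.001,0,0],[-0.002,0,0],[-0.002,0,0]],"delta_rot":[[0,0,0],[0,0,0],[0,0,0]]}'
python3 - <<'E'
from h import *
s=ctrl.state();print(wj(s['position']),s['contact_force'])
E
```

```text
time_s: 23.78
position: [0.4054, -0.2687, 0.0269]
tcp_rot: [-3.139, -0.003, 2.953]
contact_force: [0.1, 1.0, 0.1]
finger_gap: 0.0464
time_s: 24.03
position: [0.4077, -0.2691, 0.0269]
tcp_rot: [-3.139, -0.003, 2.953]
contact_force: [-0.8, 0.2, -0.1]
finger_gap: 0.0463
[-0.0733 -0.0019  0.0269] [-0.77409419  0.16441618 -0.10161584]
```

```bash
python3 -m inch '{"xyz":[[-0.001,0.001,0],[-0.0015,0.001,0],[-0.0015,0.001,0]],"delta_rot":[[0,0,0],[0,0,0],[0,0,0]]}'
python3 - <<'E'
from h import *
s=ctrl.state();print(wj(s['position']),s['contact_force'])
E
```

```text
time_s: 24.28
position: [0.4081, -0.2685, 0.0268]
tcp_rot: [-3.138, -0.005, 2.953]
contact_force: [-3.5, -1.9, 2.7]
finger_gap: 0.0459
[-0.073  -0.0011  0.0268] [-3.45628244 -1.92336274  2.65327746]
```

```bash
python3 -m inch '{"xyz":[[0.001,0,0],[0.001,0,0],[0.001,0,0],[0.001,0,0],[0.001,0,0],[0.001,0,0],[0.001,0,-0.03],[0.001,0,-0.05],[0.001,0,-0.05]],"delta_rot":[[0,0,0],[0,0,0],[0,0,0],[0,0,0],[0,0,0],[0,0,0],[0,0,0],[0,0,0],[0,0,0]]}' 1
python3 - <<'E'
from h import *
im,p=snap('wrist','w10.png')
E
```

```text
time_s: 25.03
position: [0.4111, -0.2697, 0.0804]
tcp_rot: [-3.136, 0.003, 2.953]
contact_force: [0.9, 0.1, -1.1]
finger_gap: 0.0854
```

View pics/w10.png

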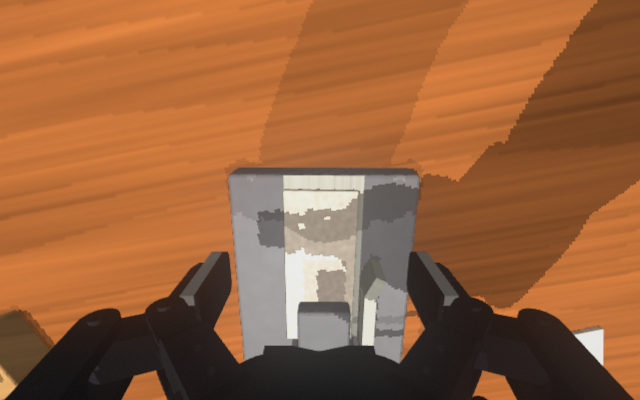

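```bash
python3 - <<'E'
from h import *
im,p=load('w10.png')
cv2.imwrite('pics/w10z.png',cv2.resize(im[160:360,220:430],None,fx=3,fy=3,interpolation=cv2.INTER_CUBIC))
for q in [(284,190),(358,191)]: print(wj(onz(p,q,.031)))
for q in [(230,177),(418,177),(283,176),(364,176)]: print('base',wj(onz(p,q,.026)))
E
```

```text
[-0.0908 -0.0245  0.031 ]
[-0.0902  0.024   0.031 ]
base [-0.0983 -0.0607  0.026 ]
base [-0.0985  0.064   0.026 ]
base [-0.099  -0.0254  0.026 ]
base [-0.0991  0.0283  0.026 ]
```

View pics/w10z.png

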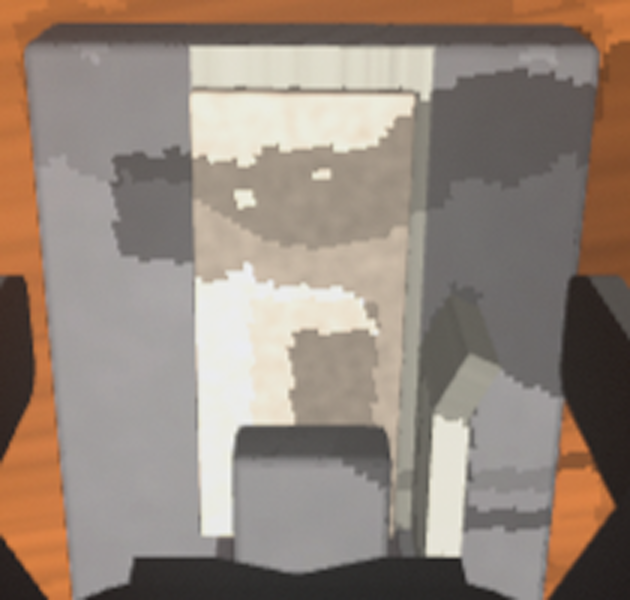

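```bash
python3 - <<'E'
from h import *
go([.456,.165,.14],down(np.pi-.24))
E
```

```text
xyz [ 0.0364  0.4348 -0.0631] rot [-0.26  0.1   2.97] rows>= 11
```

```bash
python3 -m inch '{"xyz":[[0.01,0.02,-0.035],[0.02,0.05,-0.063],[0.036,0.09,-0.063],[0.036,0.13,-0.063],[0.036,0.17,-0.063],[0.036,0.21,-0.063],[0.036,0.25,-0.063],[0.036,0.29,-0.063],[0.036,0.33,-0.063],[0.036,0.37,-0.063],[0.036,0.41,-0.063],[0.036,0.435,-0.063],[0.036,0.435,-0.063],[0.036,0.435,-0.063]],"delta_rot":[[0,0,3],[0,0,3],[0,0,3],[0,0,3],[0,0,3],[0,0,3],[0,0,3],[0,0,3],[0,0,3],[0,0,3],[0,0,3],[0,0,3],[0,0,3],[0,0,3]]}'
python3 - <<'E'
from h import *
im,p=snap('wrist','w11.png')
E
```

```text
time_s: 26.25
position: [0.4542, 0.1672, 0.1377]
tcp_rot: [-3.138, -0.004, 2.904]
contact_force: [-0.1, 0.0, 0.9]
finger_gap: 0.0856
```

View pics/w11.png

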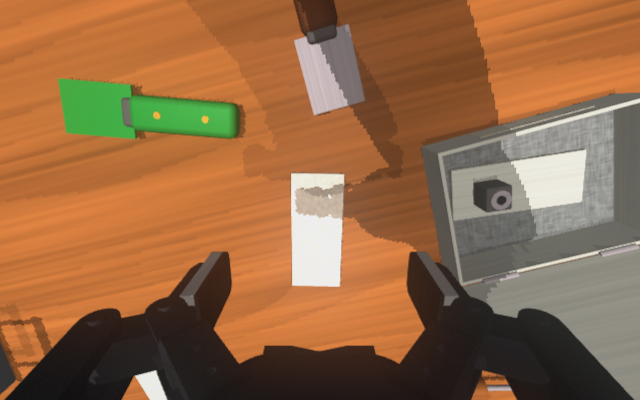

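```bash
cat >> h.py <<'E'
def tag(p,near,far,z=-.001,off=.043):
    a=onz(p,near,.005);b=onz(p,far,.005);d=(b-a)/np.linalg.norm(b-a);c=(a+b)/2;print('len',np.linalg.norm(b-a),'yaw',np.arctan2(d[1],d[0]),'c',c)
    g=c-off*d; go([g[0],g[1],z],down(np.pi+np.arctan2(d[1],d[0])))
E
python3 - <<'E'
from h import *
im,p=load('w11.png'); tag(p,(317.5,174),(316,287))
E
```

```text
len 0.12015322296005759 yaw -0.2517487600797194 c [0.49868058 0.15411771 0.005     ]
xyz [-0.0041  0.0003  0.1387] rot [-0.27 -0.28  0.71] rows>= 4
```

```bash
python3 -m inch '{"xyz":[[-0.004,0,0.04],[-0.004,0,0.08],[-0.004,0,0.115],[-0.004,0,0.13],[-0.004,0,0.138],[-0.004,0,0.138],[-0.004,0,0.138]],"delta_rot":[[0,0,0.7],[0,0,0.7],[0,0,0.7],[0,0,0.7],[0,0,0.7],[0,0,0.7],[0,0,0.7]]}'
python3 -m inch '{"xyz":[[0,0,0],[0,0,0.001],[0,0,0.001],[0,0,0.001],[0,0,0.001],[0,0,0.001],[0,0,0.001]],"delta_rot":[[0,0,0],[0,0,0],[0,0,0],[0,0,0],[0,0,0],[0,0,0],[0,0,0]]}' 0
python3 - <<'E'
from h import *
im,p=snap('wrist','w12.png')
go(jw(-.15,0,.085),down(np.pi-.188))
E
```

```text
time_s: 26.88
position: [0.4582, 0.1641, 0.0012]
tcp_rot: [-3.138, -0.003, 2.887]
contact_force: [0.3, 0.4, 0.1]
finger_gap: 0.0856
time_s: 27.47
position: [0.4593, 0.1652, 0.0019]
tcp_rot: [-3.14, -0.0, 2.889]
contact_force: [-2.0, -1.1, 11.1]
finger_gap: 0.0447
xyz [ 0.018  -0.4367 -0.0824] rot [-0.09 -0.02 -3.72] rows>= 11
```

View pics/w12.png

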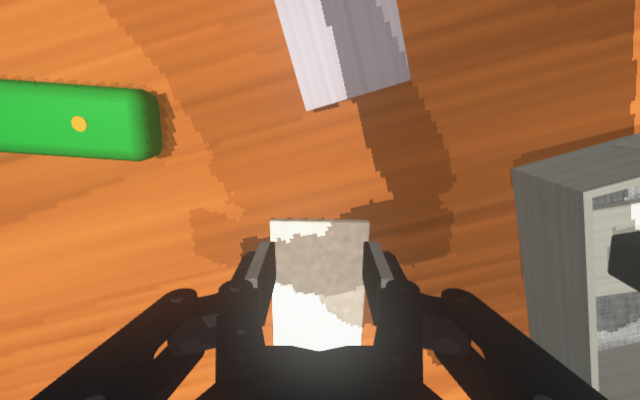

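```bash
python3 -m inch '{"xyz":[[0.01,0,-0.03],[0.03,-0.03,-0.055],[0.04,-0.06,-0.082],[0.04,-0.1,-0.082],[0.04,-0.14,-0.082],[0.04,-0.18,-0.082],[0.04,-0.22,-0.082],[0.04,-0.26,-0.082],[0.035,-0.3,-0.082],[0.03,-0.34,-0.082],[0.025,-0.38,-0.082],[0.02,-0.42,-0.082],[0.018,-0.437,-0.082],[0.018,-0.437,-0.082],[0.018,-0.437,-0.082]],"delta_rot":[[0,0,0],[0,0,0],[0,0,0],[0,0,0],[0,0,0],[0,0,-3.7],[0,0,-3.7],[0,0,-3.7],[0,0,-3.7],[0,0,-3.7],[0,0,-3.7],[0,0,-3.7],[0,0,-3.7],[0,0,-3.7],[0,0,-3.7]]}'
python3 - <<'E'
from h import *
im,p=snap('wrist','w13.png')
s=ctrl.state();print(wj(s['position']));go(jw(-.15,0,.037),down(np.pi-.188))
E
```

```text
time_s: 28.77
position: [0.3316, -0.2543, 0.0836]
tcp_rot: [-3.139, -0.002, 2.951]
contact_force: [-0.1, 0.6, 0.2]
finger_gap: 0.0002
[-0.1512 -0.0004  0.0834]
xyz [-0.0014  0.0005  0.0464] rot [-0.12 -0.19 -0.05] rows>= 2
```

View pics/w13.png

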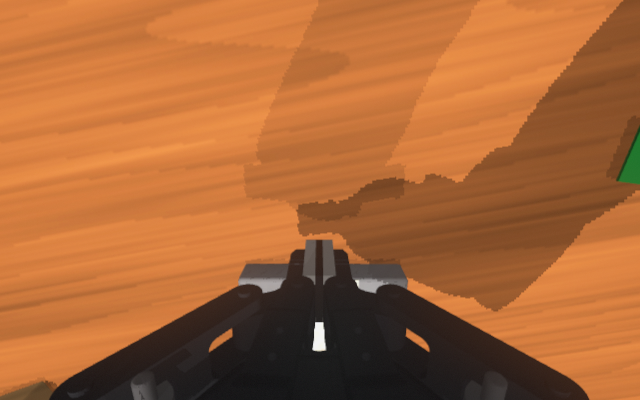

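```bash
python3 - <<'E'
from h import *
snap('top','t13.png');snap('scene','s13.png')
E
```

```text
(no output)
```

View pics/t13.png

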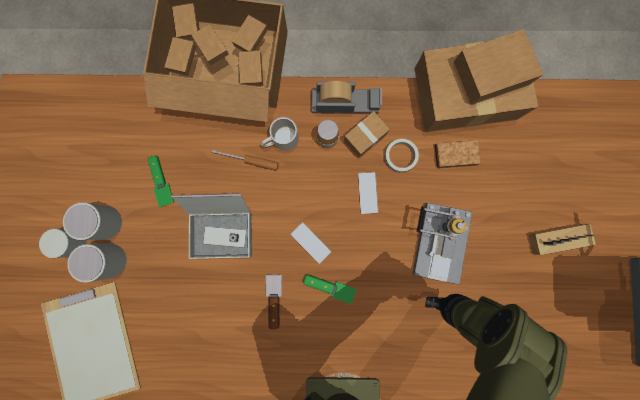

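View pics/s13.png

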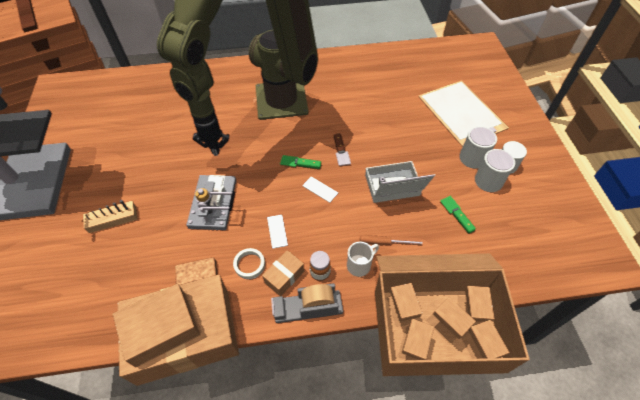

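```bash
python3 - <<'E'
from h import *
im,p=load('t13.png')
m=cv2.inRange(cv2.cvtColor(im,cv2.COLOR_BGR2HSV),(0,0,150),(180,60,255))
for c in cv2.findContours(m,0,1)[0]:
    r=cv2.minAreaRect(c)
    if 500<cv2.contourArea(c)<800 and 280<r[0][0]<420: 
        b=[onz(p,q,.005)[:2] for q in cv2.boxPoints(r)]; print(np.round(r[0]),onz(p,r[0],.005),np.round(b,3).tolist())
go([.45,.07,.14],down(np.pi+.77))
E
```

```text
[310. 242.] [0.48107452 0.09644286 0.005     ] [[0.505, 0.156], [0.54, 0.122], [0.458, 0.037], [0.423, 0.071]]
[368. 193.] [ 0.62838274 -0.0681239   0.005     ] [[0.686, -0.039], [0.69, -0.089], [0.571, -0.097], [0.567, -0.048]]
[402. 154.] [ 0.74295487 -0.16925382  0.005     ] [[0.789, -0.122], [0.79, -0.217], [0.697, -0.216], [0.696, -0.122]]
xyz [-0.0565  0.3385 -0.0576] rot [ -0.    -0.26 -54.82] rows>= 9
```

```bash
python3 -m inch '{"xyz":[[0.01,0.03,-0.03],[0.0,0.07,-0.057],[-0.01,0.11,-0.057],[-0.02,0.15,-0.057],[-0.03,0.19,-0.057],[-0.04,0.23,-0.057],[-0.05,0.27,-0.057],[-0.056,0.31,-0.057],[-0.056,0.338,-0.057],[-0.056,0.338,-0.057],[-0.056,0.338,-0.057],[-0.056,0.338,-0.057]],"delta_rot":[[0,0,0],[0,0,-7],[0,0,-14],[0,0,-21],[0,0,-28],[0,0,-35],[0,0,-42],[0,0,-49],[0,0,-55],[0,0,-55],[0,0,-55],[0,0,-55]]}' 1
python3 - <<'E'
from h import *
im,p=snap('wrist','w14.png')
E
```

```text
time_s: 29.92
position: [0.4488, 0.0687, 0.1389]
tcp_rot: [3.14, -0.006, -2.368]
contact_force: [0.1, -0.8, 0.2]
finger_gap: 0.0858
```

View pics/w14.png

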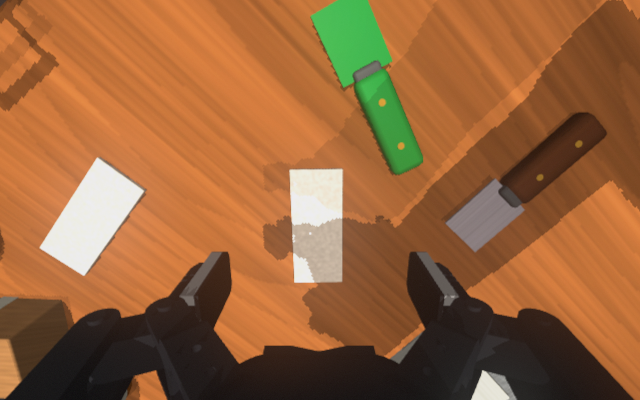

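```bash
python3 - <<'E'
from h import *
im,p=load('w14.png'); tag(p,(316.5,170),(318.5,282),z=-.003,off=.041)
s=ctrl.state()['position'];print(proj(p,[s[0],s[1],.005]))
E
```

```text
len 0.11834488538548217 yaw 0.7886474895723298 c [0.47955097 0.09689521 0.005     ]
xyz [-0.0019 -0.0016  0.1419] rot [ 0.09 -0.31 -0.97] rows>= 4
[318.25929651 187.74276164]
```

```bash
python3 -m inch '{"xyz":[[-0.002,-0.002,0.04],[-0.002,-0.002,0.08],[-0.002,-0.002,0.115],[-0.002,-0.002,0.13],[-0.002,-0.002,0.138],[-0.002,-0.002,0.141],[-0.002,-0.002,0.141]],"delta_rot":[[0,-0.3,-1],[0,-0.3,-1],[0,-0.3,-1],[0,-0.3,-1],[0,-0.3,-1],[0,-0.3,-1],[0,-0.3,-1]]}' 0.8
python3 -m inch '{"xyz":[[0,0,0],[0,0,0.001],[0,0,0.001],[0,0,0.001],[0,0,0.001],[0,0,0.001],[0,0,0.001]],"delta_rot":[[0,0,0],[0,0,0],[0,0,0],[0,0,0],[0,0,0],[0,0,0],[0,0,0]]}' 0
python3 - <<'E'
from h import *
s=ctrl.state();print(s['position'],s['contact_force'])
im,p=snap('wrist','w15.png')
E
```

```text
time_s: 30.55
position: [0.4524, 0.067, -0.0018]
tcp_rot: [3.14, 0.001, -2.354]
contact_force: [-0.5, 0.4, -0.1]
finger_gap: 0.0685
time_s: 31.13
position: [0.454, 0.0677, -0.0005]
tcp_rot: [-3.14, 0.004, -2.352]
contact_force: [-1.8, -1.7, 10.8]
finger_gap: 0.0475
[ 0.45399096  0.06771869 -0.00053583] [-1.76870145 -1.68974211 10.81925634]
```

View pics/w15.png

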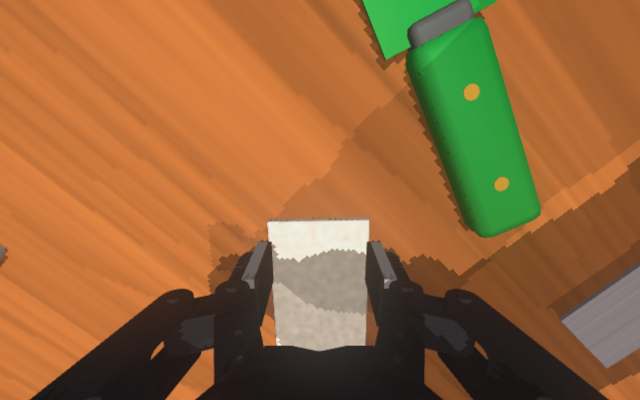

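```bash
python3 -m inch '{"xyz":[[0,0,-0.02],[0,0,-0.04],[0,0,-0.06],[0,0,-0.085],[0,0,-0.085]],"delta_rot":[[0,0,0],[0,0,0],[0,0,0],[0,0,0],[0,0,0]]}'
python3 - <<'E'
from h import *
go(jw(-.15,0,.085),down(np.pi-.188))
E
```

```text
time_s: 31.6
position: [0.4565, 0.0682, 0.0873]
tcp_rot: [-3.137, 0.009, -2.352]
contact_force: [0.4, 0.5, 0.4]
finger_gap: 0.0469
xyz [ 3.152e-01 -1.384e-01  1.000e-04] rot [-0.    0.62 55.98] rows>= 9
```

```bash
python3 -m inch '{"xyz":[[0.03,-0.013,0],[0.065,-0.028,0],[0.1,-0.044,0],[0.135,-0.059,0],[0.17,-0.075,0],[0.205,-0.09,0],[0.24,-0.105,0],[0.275,-0.12,0],[0.315,-0.138,0],[0.315,-0.138,0],[0.315,-0.138,0],[0.315,-0.138,0]],"delta_rot":[[0,0,7],[0,0,14],[0,0,21],[0,0,28],[0,0,35],[0,0,42],[0,0,49],[0,0,56],[0,0,56],[0,0,56],[0,0,56],[0,0,56]]}'
python3 - <<'E'
from h import *
im,p=snap('wrist','w16.png')
s=ctrl.state();print(wj(s['position']));go(jw(-.15,0,.036),down(np.pi-.188))
E
```

```text
time_s: 32.6
position: [0.3284, -0.253, 0.0818]
tcp_rot: [3.139, 0.0, 2.952]
contact_force: [-0.3, -0.7, -1.1]
finger_gap: 0.0471
[-1.541e-01 -1.000e-04  8.170e-02]
xyz [-0.0042 -0.      0.0457] rot [ 0.13 -0.01  0.03] rows>= 2
```

View pics/w16.png

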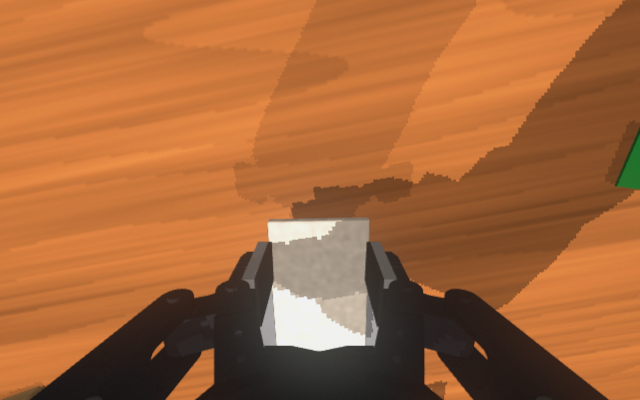

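```bash
python3 -m inch '{"xyz":[[-0.004,0,0.025],[-0.004,0,0.046],[-0.004,0,0.047],[-0.025,0,0.047],[-0.045,0,0.047],[-0.06,0,0.047],[-0.07,0,0.047],[-0.078,0,0.047],[-0.078,0,0.047]],"delta_rot":[[0,0,0],[0,0,0],[0,0,0],[0,0,0],[0,0,0],[0,0,0],[0,0,0],[0,0,0],[0,0,0]]}'
python3 - <<'E'
from h import *
s=ctrl.state();print(wj(s['position']),s['contact_force'])
E
```

```text
time_s: 33.4
position: [0.4072, -0.2675, 0.0352]
tcp_rot: [3.141, 0.002, 2.956]
contact_force: [0.8, -0.6, -0.2]
finger_gap: 0.0468
[-0.074  -0.0004  0.0352] [ 0.815781   -0.5918134  -0.24119886]
```

Now lower onto the first tag and nudge to the pins.

```bash
python3 -m inch '{"xyz":[[-0.002,0,0.001],[-0.003,0,0.002],[-0.003,0,0.003],[-0.004,0,0.003],[-0.005,0,0.003],[-0.005,0,0.003]],"delta_rot":[[0,0,0],[0,0,0],[0,0,0],[0,0,0],[0,0,0],[0,0,0]]}'
python3 - <<'E'
from h import *
s=ctrl.state();print(wj(s['position']),s['contact_force'])
E
```

```text
time_s: 33.9
position: [0.4099, -0.2687, 0.0316]
tcp_rot: [3.14, -0.0, 2.953]
contact_force: [0.5, -0.1, -0.6]
finger_gap: 0.0471
[-0.0712 -0.001   0.0316] [ 0.47259308 -0.05403253 -0.55147879]
```

```bash
python3 -m inch '{"xyz":[[-0.001,0,0],[-0.002,0,0.0005],[-0.003,0,0.0005],[-0.003,0,0.0005]],"delta_rot":[[0,0,0],[0,0,0],[0,0,0],[0,0,0]]}'
python3 - <<'E'
from h import *
s=ctrl.state();print(wj(s['position']),s['contact_force'])
E
```

```text
time_s: 34.23
position: [0.4118, -0.2688, 0.0307]
tcp_rot: [3.14, -0.003, 2.953]
contact_force: [-3.2, -0.5, 0.7]
finger_gap: 0.0467
[-0.0693 -0.0008  0.0307] [-3.22229062 -0.50168938  0.67481663]
```

```bash
python3 -m inch '{"xyz":[[0.001,0,0],[0.001,0,0],[0.001,0,0],[0.001,0,0],[0.001,0,0],[0.001,0,0],[0.001,0,-0.03],[0.001,0,-0.05],[0.001,0,-0.05]],"delta_rot":[[0,0,0],[0,0,0],[0,0,0],[0,0,0],[0,0,0],[0,0,0],[0,0,0],[0,0,0],[0,0,0]]}' 1
python3 - <<'E'
from h import *
im,p=snap('wrist','w17.png')
cv2.imwrite('pics/w17z.png',cv2.resize(im[160:360,220:430],None,fx=3,fy=3,interpolation=cv2.INTER_CUBIC))
go([.585,-.071,.14],down(np.pi+.08))
E
```

```text
time_s: 34.98
position: [0.4146, -0.2708, 0.0846]
tcp_rot: [-3.141, 0.006, 2.953]
contact_force: [0.9, -0.1, 0.3]
finger_gap: 0.0854
xyz [-0.131   0.2278 -0.0564] rot [ -0.05   0.26 -15.37] rows>= 7
```

View pics/w17z.png

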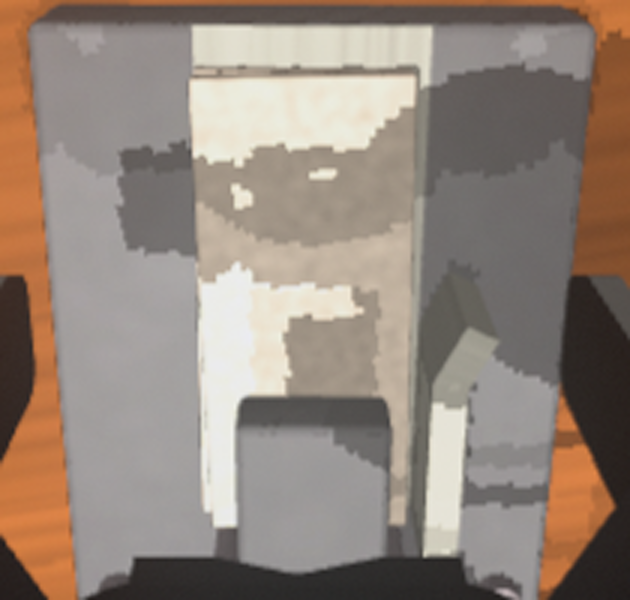

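```bash
python3 -m inch '{"xyz":[[0,0,-0.04],[-0.01,0.03,-0.06],[-0.04,0.06,-0.06],[-0.07,0.09,-0.06],[-0.09,0.12,-0.06],[-0.11,0.155,-0.06],[-0.131,0.19,-0.058],[-0.131,0.228,-0.056],[-0.131,0.228,-0.056],[-0.131,0.228,-0.056],[-0.131,0.228,-0.056]],"delta_rot":[[0,0,0],[0,0,0],[0,0,-5],[0,0,-10],[0,0,-15.4],[0,0,-15.4],[0,0,-15.4],[0,0,-15.4],[0,0,-15.4],[0,0,-15.4],[0,0,-15.4]]}'
python3 - <<'E'
from h import *
im,p=snap('wrist','w18.png')
E
```

```text
time_s: 35.95
position: [0.5824, -0.0697, 0.1362]
tcp_rot: [3.14, -0.002, -3.06]
contact_force: [-0.2, 1.0, -0.1]
finger_gap: 0.0852
```

View pics/w18.png

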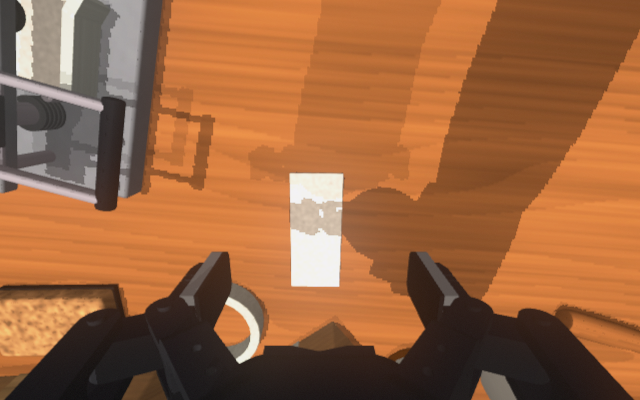

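```bash
python3 - <<'E'
from h import *
im,p=load('w18.png'); tag(p,(316.5,174),(316,287),z=-.003,off=.041)
E
```

```text
len 0.11965688344724038 yaw 0.07471194390039827 c [ 0.62849511 -0.06805915  0.005     ]
xyz [-0.0054 -0.0014  0.1396] rot [ 0.08 -0.09  0.29] rows>= 4
```

```bash
python3 -m inch '{"xyz":[[-0.005,-0.001,0.04],[-0.005,-0.001,0.08],[-0.005,-0.001,0.115],[-0.005,-0.001,0.13],[-0.005,-0.001,0.138],[-0.005,-0.001,0.139],[-0.005,-0.001,0.139]],"delta_rot":[[0,0,0],[0,0,0],[0,0,0],[0,0,0],[0,0,0],[0,0,0],[0,0,0]]}' 0.8
python3 -m inch '{"xyz":[[0,0,0],[0,0,0.001],[0,0,0.001],[0,0,0.001],[0,0,0.001],[0,0,0.001],[0,0,0.001]],"delta_rot":[[0,0,0],[0,0,0],[0,0,0],[0,0,0],[0,0,0],[0,0,0],[0,0,0]]}' 0
python3 - <<'E'
from h import *
s=ctrl.state();print(s['position'],s['contact_force'], np.linalg.norm(s['position'][:2]-np.array([.6285,-.0681])))
im,p=snap('wrist','w19.png')
E
```

```text
time_s: 36.58
position: [0.5885, -0.0712, -0.0012]
tcp_rot: [3.14, 0.001, -3.063]
contact_force: [-0.1, 0.4, 0.6]
finger_gap: 0.0684
time_s: 37.17
position: [0.5903, -0.0707, 0.0005]
tcp_rot: [-3.141, 0.005, -3.062]
contact_force: [-3.3, -0.1, 8.2]
finger_gap: 0.0468
[ 5.90251423e-01 -7.07467697e-02  5.10518107e-04] [-3.34449464 -0.13438145  8.15289609] 0.03834004505651219
```

View pics/w19.png

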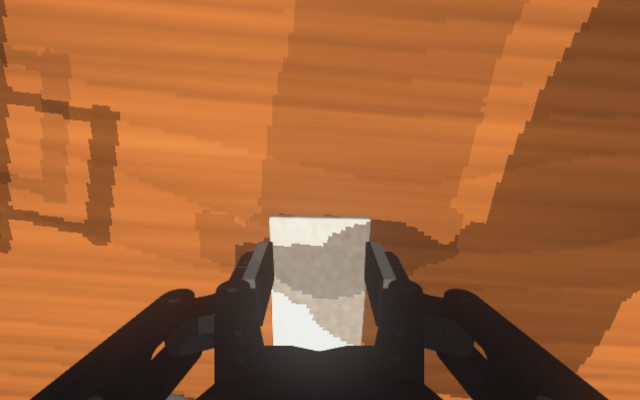

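```bash
python3 -m inch '{"xyz":[[0,0,-0.025],[0,0,-0.05],[0.01,0,-0.085],[0.05,0,-0.085],[0.09,0,-0.085],[0.13,0,-0.085],[0.17,0,-0.085],[0.21,0,-0.085],[0.23,0,-0.085],[0.23,0,-0.085]],"delta_rot":[[0,0,0],[0,0,0],[0,0,0],[0,0,0],[0,0,0],[0,0,0],[0,0,0],[0,0,0],[0,0,0],[0,0,0]]}'
python3 - <<'E'
from h import *
go(jw(-.15,0,.09),down(np.pi-.188))
E
```

```text
time_s: 38.05
position: [0.3529, -0.0881, 0.0827]
tcp_rot: [3.139, -0.004, -3.063]
contact_force: [-0.3, -0.5, -0.2]
finger_gap: 0.0464
xyz [ 0.0332 -0.1628 -0.0076] rot [ 0.11 -0.24 15.3 ] rows>= 4
```

```bash
python3 -m inch '{"xyz":[[0.02,-0.035,-0.006],[0.033,-0.07,-0.007],[0.033,-0.1,-0.007],[0.033,-0.135,-0.007],[0.033,-0.163,-0.007],[0.033,-0.163,-0.007],[0.033,-0.163,-0.007]],"delta_rot":[[0,0,5],[0,0,10],[0,0,15.3],[0,0,15.3],[0,0,15.3],[0,0,15.3],[0,0,15.3]]}'
python3 - <<'E'
from h import *
im,p=snap('wrist','w20.png')
s=ctrl.state();print(wj(s['position']));go(jw(-.074,0,.042),down(np.pi-.188))
E
```

```text
time_s: 38.63
position: [0.341, -0.256, 0.0903]
tcp_rot: [3.141, 0.003, 2.952]
contact_force: [-0.7, 0.5, -1.0]
finger_gap: 0.0464
[-0.1425 -0.      0.0898]
xyz [-0.0684 -0.0001  0.0479] rot [0.08 0.07 0.02] rows>= 3
```

View pics/w20.png

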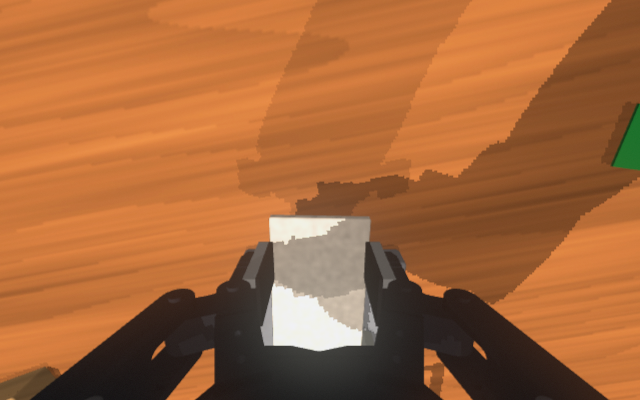

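```bash
python3 -m inch '{"xyz":[[0.004,0,0.025],[0.004,0,0.046],[0.002,0,0.049],[-0.015,0,0.049],[-0.035,0,0.049],[-0.05,0,0.049],[-0.06,0,0.049],[-0.068,0,0.049],[-0.068,0,0.049]],"delta_rot":[[0,0,0],[0,0,0],[0,0,0],[0,0,0],[0,0,0],[0,0,0],[0,0,0],[0,0,0],[0,0,0]]}'
python3 - <<'E'
from h import *
s=ctrl.state();print(wj(s['position']),s['contact_force'])
E
```

```text
time_s: 39.43
position: [0.4082, -0.2665, 0.0408]
tcp_rot: [3.141, 0.002, 2.957]
contact_force: [-0.4, -1.5, -0.7]
finger_gap: 0.0465
[-0.0732  0.0008  0.0408] [-0.39133026 -1.49970631 -0.69905353]
```

```bash
python3 -m inch '{"xyz":[[-0.002,-0.0005,0.001],[-0.003,-0.0005,0.002],[-0.004,-0.0005,0.003],[-0.005,-0.0005,0.003],[-0.007,-0.0005,0.003],[-0.007,-0.0005,0.003]],"delta_rot":[[0,0,0],[0,0,0],[0,0,0],[0,0,0],[0,0,0],[0,0,0]]}'
python3 - <<'E'
from h import *
s=ctrl.state();print(wj(s['position']),s['contact_force'])
E
```

```text
time_s: 39.93
position: [0.413, -0.2683, 0.0371]
tcp_rot: [3.14, -0.0, 2.955]
contact_force: [-1.1, 0.1, -0.8]
finger_gap: 0.0463
[-0.0682 -0.      0.0371] [-1.1093705   0.0624534  -0.75659295]
```

```bash
python3 -m inch '{"xyz":[[-0.001,0,0.0005],[-0.002,0,0.0005],[-0.002,0,0.0005]],"delta_rot":[[0,0,0],[0,0,0],[0,0,0]]}'
python3 - <<'E'
from h import *
s=ctrl.state();print(wj(s['position']),s['contact_force'])
E
python3 -m inch '{"xyz":[[0.001,0,0],[0.001,0,0],[0.001,0,0],[0.001,0,0],[0.001,0,0],[0.001,0,0],[0.001,0,-0.03],[0.001,0,-0.05],[0.001,0,-0.05]],"delta_rot":[[0,0,0],[0,0,0],[0,0,0],[0,0,0],[0,0,0],[0,0,0],[0,0,0],[0,0,0],[0,0,0]]}' 1
python3 - <<'E'
from h import *
im,p=snap('wrist','w21.png')
cv2.imwrite('pics/w21z.png',cv2.resize(im[160:360,220:430],None,fx=3,fy=3,interpolation=cv2.INTER_CUBIC))
E
```

```text
time_s: 40.18
position: [0.4131, -0.2683, 0.0366]
tcp_rot: [3.141, -0.004, 2.955]
contact_force: [-4.0, -0.2, 5.0]
finger_gap: 0.0464
[-0.0681  0.      0.0366] [-4.02246404 -0.20956859  5.03629734]
time_s: 40.93
position: [0.4166, -0.2701, 0.0901]
tcp_rot: [-3.141, 0.006, 2.955]
contact_force: [0.4, -0.6, 0.0]
finger_gap: 0.0851
```

View pics/w21z.png

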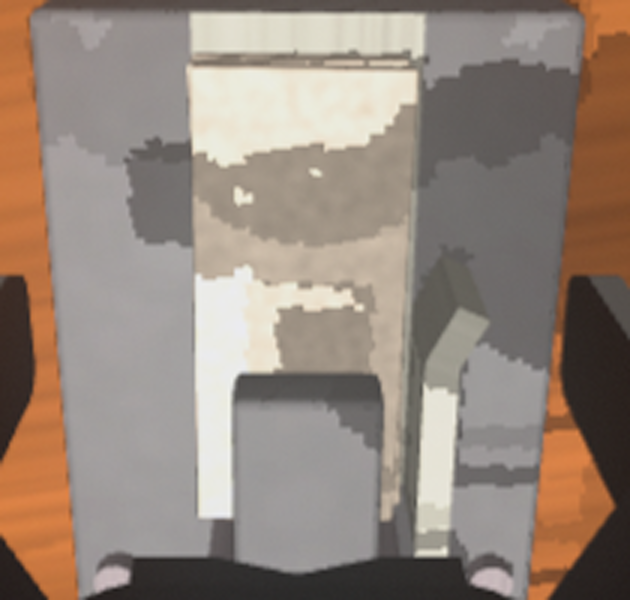

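```bash
python3 - <<'E'
from h import *
im,p=load('w11.png')
cv2.imwrite('pics/w11z.png',cv2.resize(im[80:300,415:640],None,fx=2.7,fy=2.7,interpolation=cv2.INTER_CUBIC))
print(onz(p,(501,200),.033))
for q in [(452,170),(585,150),(587,205),(453,221)]: print(onz(p,q,.009))
go([.50,.31,.20],down(4.8))
E
```

```text
[0.49308945 0.31722796 0.033     ]
[0.46463849 0.28878673 0.009     ]
[0.47417488 0.40535726 0.009     ]
[0.52765475 0.40783761 0.009     ]
[0.51445661 0.28422699 0.009     ]
xyz [ 0.0243  0.5851 -0.1118] rot [  -0.25    0.16 -105.71] rows>= 15
```

View pics/w11z.png

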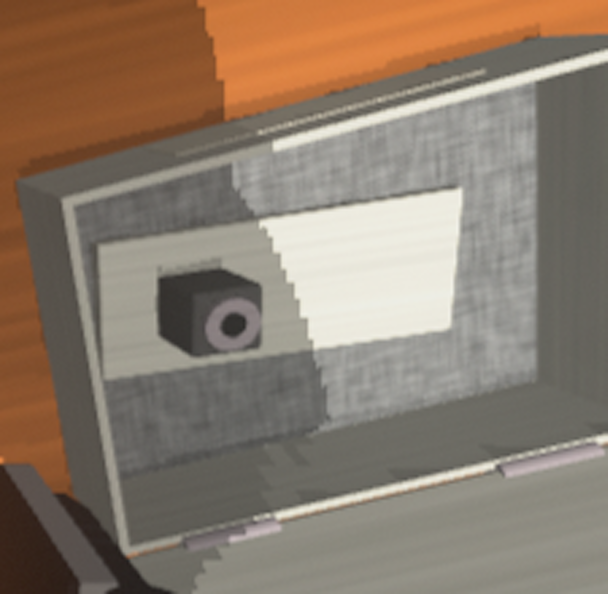

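```bash
python3 -m inch '{"xyz":[[0,0.02,-0.04],[0,0.05,-0.08],[0.0,0.09,-0.11],[0,0.13,-0.11],[0,0.17,-0.11],[0,0.21,-0.11],[0,0.25,-0.11],[0,0.29,-0.11],[0,0.33,-0.11],[0,0.37,-0.11],[0.01,0.41,-0.11],[0.02,0.45,-0.11],[0.03,0.49,-0.11],[0.03,0.53,-0.1],[0.03,0.57,-0.08],[0.03,0.592,-0.08],[0.03,0.592,-0.08],[0.03,0.592,-0.08]],"delta_rot":[[0,0,0],[0,0,-7],[0,0,-14],[0,0,-21],[0,0,-28],[0,0,-35],[0,0,-42],[0,0,-49],[0,0,-56],[0,0,-63],[0,0,-70],[0,0,-77],[0,0,-84],[0,0,-90],[0,0,-95.5],[0,0,-95.5],[0,0,-95.5],[0,0,-95.5]]}' 0.6
python3 - <<'E'
from h import *
im,p=snap('wrist','w22.png');print(proj(p,[.492,.317,.033]))
E
```

```text
time_s: 42.48
position: [0.4934, 0.3197, 0.1654]
tcp_rot: [3.139, -0.0, -1.659]
contact_force: [-0.8, 0.4, 0.1]
finger_gap: 0.0517
[320.34244032 185.3767011 ]
```

View pics/w22.png

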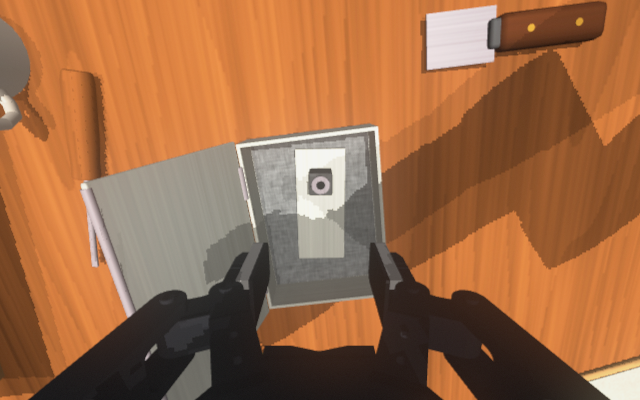

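```bash
python3 - <<'E'
from h import *
im,p=load('w22.png');im1,p1=load('w11.png')
X,e=tri(ray(p,(321,184.5)),ray(p1,(501,200)));print(X,e)
a=onz(p,(320.5,149),.009);b=onz(p,(321.5,257),.009);d=b-a;y=np.arctan2(d[1],d[0]);print(a,b,np.linalg.norm(d),y)
t=onz(p,(321,184),.033);print(t)
go([t[0],t[1],.014],down(np.pi+y))
E
```

```text
[0.49128079 0.3151406  0.03698644] 7.842033128236256e-05
[0.48904666 0.28659437 0.009     ] [0.49813356 0.40418016 0.009     ] 0.11793638003757793 1.493670690815991
[0.49127367 0.31573131 0.033     ]
xyz [0.0029 0.0016 0.1521] rot [ 0.12 -0.03 -0.72] rows>= 4
```

```bash
python3 -m inch '{"xyz":[[0.003,0.0015,0.04],[0.003,0.0015,0.08],[0.003,0.0015,0.115],[0.003,0.0015,0.135],[0.003,0.0015,0.147],[0.003,0.0015,0.151],[0.003,0.0015,0.151]],"delta_rot":[[0,0,-0.7],[0,0,-0.7],[0,0,-0.7],[0,0,-0.7],[0,0,-0.7],[0,0,-0.7],[0,0,-0.7]]}'
python3 -m inch '{"xyz":[[0,0,0],[0,0,0],[0,0,0],[0,0,0],[0,0,0],[0,0,0],[0,0,0]],"delta_rot":[[0,0,0],[0,0,0],[0,0,0],[0,0,0],[0,0,0],[0,0,0],[0,0,0]]}' 0
python3 -m inch '{"xyz":[[0,0,-0.02],[0,0,-0.04],[0,0,-0.07],[0,0,-0.1],[0,0,-0.1]],"delta_rot":[[0,0,0],[0,0,0],[0,0,0],[0,0,0],[0,0,0]]}'
python3 - <<'E'
from h import *
im,p=snap('wrist','w23.png')
E
```

```text
time_s: 43.12
position: [0.4917, 0.3142, 0.0157]
tcp_rot: [3.139, -0.0, -1.651]
contact_force: [-0.0, -0.2, -0.1]
finger_gap: 0.0511
time_s: 43.7
position: [0.4937, 0.3166, 0.0184]
tcp_rot: [-3.139, 0.003, -1.649]
contact_force: [-0.1, -0.7, 7.0]
finger_gap: 0.02
time_s: 44.12
position: [0.4961, 0.3183, 0.123]
tcp_rot: [-3.133, 0.008, -1.649]
contact_force: [2.0, 1.0, -0.8]
finger_gap: 0.0204
```

View pics/w23.png

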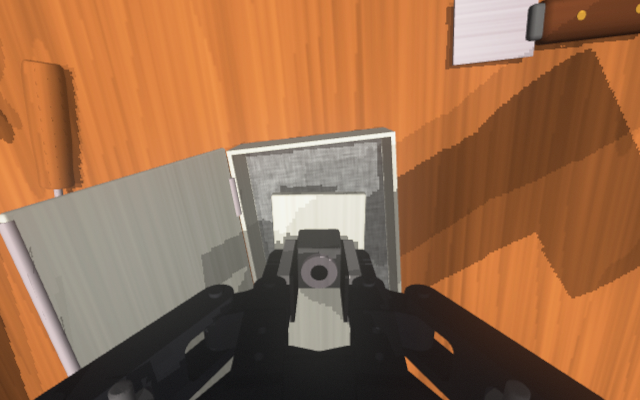

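```bash
python3 - <<'E'
from h import *
go(jw(-.15,0,.11),down(np.pi-.188))
E
```

```text
xyz [0.5818 0.1175 0.0059] rot [3.000e-02 6.100e-01 9.628e+01] rows>= 15
```

```bash
python3 -m inch '{"xyz":[[0.03,0.006,0],[0.07,0.014,0],[0.11,0.022,0],[0.15,0.03,0],[0.19,0.038,0],[0.23,0.046,0],[0.27,0.054,0],[0.31,0.062,0],[0.35,0.07,0],[0.39,0.078,0],[0.43,0.086,0],[0.47,0.094,0],[0.51,0.102,0],[0.55,0.11,0],[0.582,0.117,0],[0.582,0.117,0.005],[0.582,0.117,0.005],[0.582,0.117,0.005],[0.582,0.117,0.005],[0.582,0.117,0.005]],"delta_rot":[[0,0,0],[0,0,5],[0,0,11],[0,0,18],[0,0,25],[0,0,32],[0,0,39],[0,0,46],[0,0,53],[0,0,60],[0,0,67],[0,0,74],[0,0,81],[0,0,88],[0,0,96],[0,0.4,96],[0,0.4,96],[0,0.4,96],[0,0.4,96],[0,0.4,96]]}'
python3 - <<'E'
from h import *
im,p=snap('wrist','w24.png')
s=ctrl.state();print(wj(s['position']));go(jw(-.15,0,.0615),down(np.pi-.188))
E
```

```text
time_s: 45.83
position: [0.3303, -0.2537, 0.1104]
tcp_rot: [-3.139, -0.005, 2.961]
contact_force: [-0.5, -0.6, -1.4]
finger_gap: 0.0204
[-0.1519 -0.0012  0.1105]
xyz [-0.0021  0.0013  0.049 ] rot [-0.15 -0.27  0.45] rows>= 2
```

View pics/w24.png

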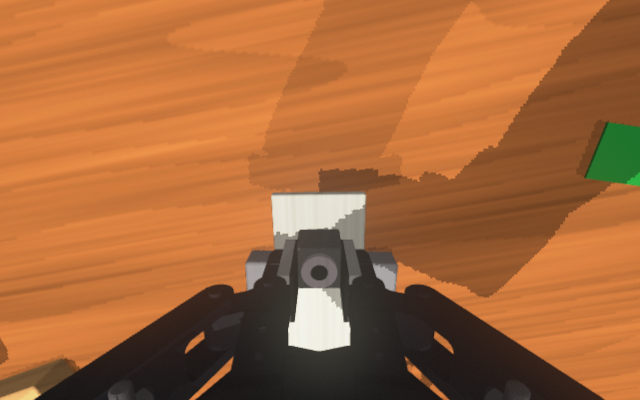

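```bash
python3 -m inch '{"xyz":[[-0.002,0.001,0.025],[-0.002,0.001,0.048],[-0.002,0.001,0.05],[-0.02,0.001,0.05],[-0.045,0.001,0.05],[-0.065,0.001,0.05],[-0.077,0.001,0.05],[-0.084,0.001,0.05],[-0.084,0.001,0.05]],"delta_rot":[[0,0,0.4],[0,0,0.4],[0,0,0.4],[0,0,0.4],[0,0,0.4],[0,0,0.4],[0,0,0.4],[0,0,0.4],[0,0,0.4]]}'
python3 - <<'E'
from h import *
s=ctrl.state();print(wj(s['position']),s['contact_force'])
im,p=snap('wrist','w25.png')
cv2.imwrite('pics/w25z.png',cv2.resize(im[120:360,200:440],None,fx=2.5,fy=2.5,interpolation=cv2.INTER_CUBIC))
E
```

```text
time_s: 46.63
position: [0.4149, -0.2697, 0.061]
tcp_rot: [-3.138, -0.002, 2.953]
contact_force: [-0.7, -0.6, -1.6]
finger_gap: 0.0203
[-0.0661 -0.001   0.061 ] [-0.72179351 -0.60731203 -1.6425905 ]
```

View pics/w25z.png

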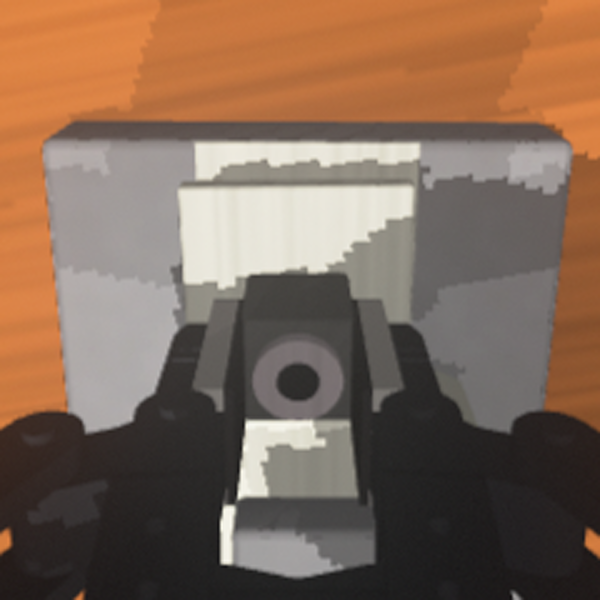

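```bash
python3 -m inch '{"xyz":[[-0.002,0.001,0.001],[-0.004,0.001,0.002],[-0.005,0.001,0.003],[-0.005,0.001,0.004],[-0.005,0.001,0.0045],[-0.005,0.001,0.0045]],"delta_rot":[[0,0,0],[0,0,0],[0,0,0],[0,0,0],[0,0,0],[0,0,0]]}'
python3 - <<'E'
from h import *
s=ctrl.state();print(wj(s['position']),s['contact_force'])
E
```

```text
time_s: 47.18
position: [0.4174, -0.2693, 0.0563]
tcp_rot: [-3.139, -0.004, 2.951]
contact_force: [-1.9, 1.2, 5.7]
finger_gap: 0.0205
[-0.0637 -0.0002  0.0563] [-1.85922202  1.19298244  5.74939154]
```

```bash
python3 -m inch '{"xyz":[[0,0,-0.0015],[-0.001,0,-0.0015],[-0.002,0,-0.0015],[-0.003,0,-0.0015],[-0.003,0,-0.0015]],"delta_rot":[[0,0,0],[0,0,0],[0,0,0],[0,0,0],[0,0,0]]}'
python3 - <<'E'
from h import *
s=ctrl.state();print(wj(s['position']),s['contact_force'])
E
```

```text
time_s: 47.6
position: [0.4208, -0.2701, 0.057]
tcp_rot: [-3.139, -0.005, 2.951]
contact_force: [-0.6, -0.6, -0.5]
finger_gap: 0.0203
[-0.0602 -0.0003  0.057 ] [-0.55834057 -0.63961651 -0.47717473]
```

```bash
python3 -m inch '{"xyz":[[-0.001,0,0],[-0.002,0,0],[-0.002,0,0]],"delta_rot":[[0,0,0],[0,0,0],[0,0,0]]}'
python3 - <<'E'
from h import *
s=ctrl.state();print(wj(s['position']),s['contact_force'])
E
```

```text
time_s: 47.85
position: [0.421, -0.2699, 0.0568]
tcp_rot: [-3.139, -0.008, 2.951]
contact_force: [-4.7, -0.0, 1.8]
finger_gap: 0.0206
[-0.06   -0.0001  0.0568] [-4.7063799  -0.04666016  1.83895302]
```

Against the pins at −60. Ease off, lower and release.

```bash
python3 -m inch '{"xyz":[[0.0015,0,0],[0.0015,0,0.001],[0.0015,0,0.001]],"delta_rot":[[0,0,0],[0,0,0],[0,0,0]]}'
python3 -m inch '{"xyz":[[0,0,0],[0,0,0],[0,0,0],[0,0,0],[0,0,0],[0,0,-0.03],[0,0,-0.07],[0.01,0,-0.1],[0.01,0,-0.1],[0.01,0,-0.1]],"delta_rot":[[0,0,0],[0,0,0],[0,0,0],[0,0,0],[0,0,0],[0,0,0],[0,0,0],[0,0,0],[0,0,0],[0,0,0]]}' 0.6
python3 - <<'E'
from h import *
im,p=snap('wrist','w26.png')
cv2.imwrite('pics/w26z.png',cv2.resize(im[150:350,210:430],None,fx=3,fy=3,interpolation=cv2.INTER_CUBIC))
im,p=snap('scene','s26.png')
cv2.imwrite('pics/s26z.png',cv2.resize(im[150:250,150:270],None,fx=5,fy=5,interpolation=cv2.INTER_CUBIC))
E
```

```text
time_s: 48.1
position: [0.4209, -0.27, 0.0564]
tcp_rot: [-3.139, -0.005, 2.951]
contact_force: [-4.7, 0.2, 3.3]
finger_gap: 0.0204
time_s: 48.93
position: [0.4134, -0.2689, 0.1583]
tcp_rot: [-3.137, 0.0, 2.951]
contact_force: [0.4, 0.0, 0.1]
finger_gap: 0.0512
```

View pics/w26z.png

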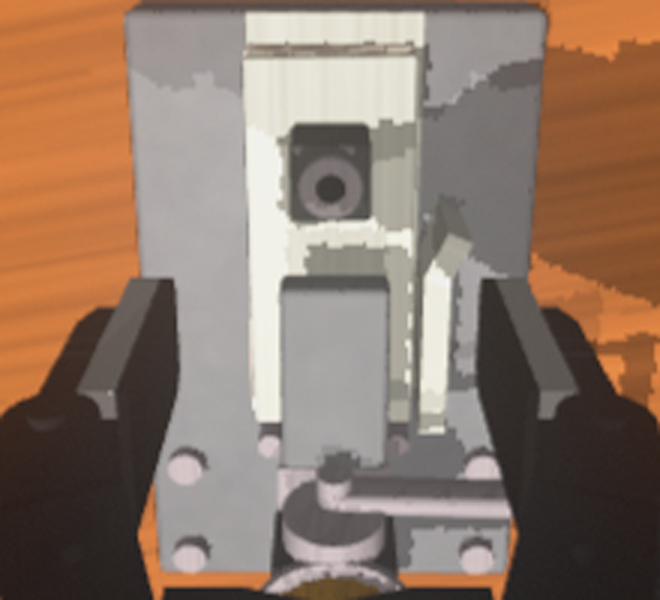

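View pics/s26z.png

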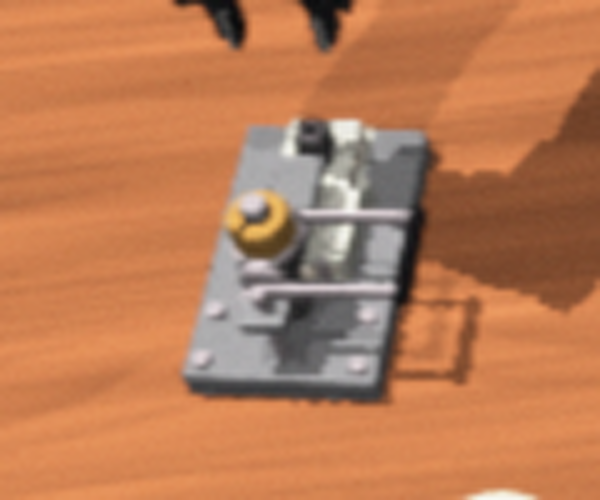

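```bash
python3 - <<'E'
from h import *
im,p=load('w26.png')
Z=lambda a,b:(a/3+210,b/3+150)
print('plate',[wj(onz(p,Z(*q),.047)).tolist() for q in[(244,56),(418,56),(254,422)]])
print('bush',wj(onz(p,Z(330,188),.071)))
print('bed',[wj(onz(p,Z(*q),.026)).tolist() for q in[(245,12),(425,12),(128,13),(546,13)]])
print('tag layers front',[wj(onz(p,Z(*q),z)).tolist() for q,z in[((245,44),.031),((414,42),.031),((245,49),.036),((415,46),.036)]])
print('fence',wj(onz(p,Z(420,430),.052)),wj(onz(p,Z(424,280),.052)))
E
```

```text
plate [[-0.0903, -0.0241, 0.047], [-0.0902, 0.0252, 0.047], [0.0296, -0.0243, 0.047]]
bush [-0.0593  0.0003  0.071 ]
bed [[-0.0994, -0.0254, 0.026], [-0.0994, 0.029, 0.026], [-0.0992, -0.0608, 0.026], [-0.099, 0.0655, 0.026]]
tag layers front [[-0.0906, -0.0252, 0.031], [-0.0912, 0.0254, 0.031], [-0.0901, -0.0248, 0.036], [-0.0909, 0.0253, 0.036]]
fence [0.0291 0.0287 0.052 ] [-0.0231  0.0284  0.052 ]
```

```bash
python3 - <<'E'
from h import *
im,p=load('w6.png');im1,p1=load('w1.png')
X,e=tri(ray(p,(444.8,217)),ray(p1,(319.1,118.9)));print(wj(X),X,e)
print(ctrl.state()['qpos'])
go(jw(.052,0,.19),down(np.pi-.188))
print(np.round(jw(.052,0,0),4))
E
```

```text
[0.0518 0.0008 0.1334] [ 0.53108779 -0.28985518  0.1334398 ] 0.0014206722946495858
[-0.57377885  0.25170248 -0.35571939  0.96661755 -0.00436237 -0.38374479]
xyz [-1.213e-01 -1.000e-04 -3.480e-02] rot [-0.16 -0.27 -0.12] rows>= 4
[ 0.5311 -0.2907  0.    ]
```

```bash
python3 -m inch '{"xyz":[[-0.03,0,-0.03],[-0.06,0.0005,-0.036],[-0.1,0.001,-0.036],[-0.121,0.001,-0.036],[-0.121,0.001,-0.036],[-0.121,0.001,-0.036]],"delta_rot":[[0,0,0],[0,0,0],[0,0,0],[0,0,0],[0,0,0],[0,0,0]]}' 0.7
python3 - <<'E'
from h import *
im,p=snap('wrist','w27.png')
im,p=snap('top','t27.png');cv2.imwrite('pics/t27z.png',cv2.resize(im[180:310,380:540],None,fx=4,fy=4,interpolation=cv2.INTER_CUBIC))
go(jw(.052,.0008,.113),down(np.pi-.188))
E
```

```text
time_s: 49.53
position: [0.5312, -0.2893, 0.1891]
tcp_rot: [-3.14, -0.008, 2.952]
contact_force: [0.1, -0.3, 0.5]
finger_gap: 0.0598
xyz [-0.0024 -0.0004  0.0769] rot [-0.11 -0.49 -0.12] rows>= 2
```

View pics/w27.png

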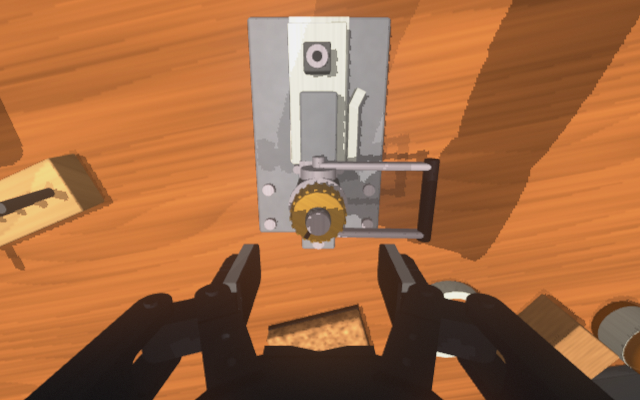

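```bash
python3 -m inch '{"xyz":[[-0.001,0,0.03],[-0.001,0,0.055],[-0.001,0,0.07],[-0.001,0,0.075],[-0.001,0,0.075]],"delta_rot":[[0,-0.4,0],[0,-0.4,0],[0,-0.4,0],[0,-0.4,0],[0,-0.4,0]]}'
python3 -m inch '{"xyz":[[0,0,0],[0,0,0],[0,0,0],[0,0,0],[0,0,0],[0,0,0]],"delta_rot":[[0,0,0],[0,0,0],[0,0,0],[0,0,0],[0,0,0],[0,0,0]]}' 0
python3 - <<'E'
from h import *
s=ctrl.state();print(wj(s['position']),s['contact_force'])
E
```

```text
time_s: 50.05
position: [0.5293, -0.2893, 0.1151]
tcp_rot: [-3.14, -0.002, 2.951]
contact_force: [-0.2, 0.2, -0.1]
finger_gap: 0.0597
time_s: 50.55
position: [0.5324, -0.2903, 0.1185]
tcp_rot: [-3.138, 0.005, 2.952]
contact_force: [-2.0, 2.2, 5.7]
finger_gap: 0.0356
[0.0532 0.0006 0.1185] [-1.97326451  2.19651455  5.65418718]
```

```bash
python3 -m inch '{"xyz":[[0,0,0.0003],[0,0,0.0006],[0,0,0.0009],[0,0,0.0012],[0,0,0.0015],[0,0,0.0018],[0,0,0.0021],[0,0,0.0024],[0,0,0.0027],[0,0,0.003]],"delta_rot":[[0,0,7],[0,0,14],[0,0,21],[0,0,28],[0,0,35],[0,0,42],[0,0,49],[0,0,56],[0,0,63],[0,0,70]]}'
python3 - <<'E'
from h import *
s=ctrl.state();print(wj(s['position']),s['contact_force'],s['wrist_torque'],s['tcp_rot'])
E
```

```text
time_s: 51.38
position: [0.5309, -0.2916, 0.1154]
tcp_rot: [-3.142, 0.007, 1.723]
contact_force: [-4.8, -2.1, 7.2]
finger_gap: 0.0358
[ 0.052  -0.0009  0.1154] [-4.8170435  -2.11005327  7.18844811] [-0.28965568  1.2909931   0.07015236] [-3.14150686  0.00728399  1.72321474]
```

```bash
python3 -m inch '{"xyz":[[0,0,0.0003],[0,0,0.0006],[0,0,0.0009],[0,0,0.0012],[0,0,0.0015],[0,0,0.0018],[0,0,0.0021],[0,0,0.0024],[0,0,0.0027],[0,0,0.003],[0,0,0.0033],[0,0,0.0036],[0,0,0.0039],[0,0,0.0039],[0,0,0.0039]],"delta_rot":[[0,0,7],[0,0,14],[0,0,21],[0,0,28],[0,0,35],[0,0,42],[0,0,49],[0,0,56],[0,0,63],[0,0,70],[0,0,77],[0,0,84],[0,0,90],[0,0,90],[0,0,90]]}'
python3 - <<'E'
from h import *
s=ctrl.state();print(wj(s['position']),s['contact_force'],s['wrist_torque'],s['tcp_rot'])
E
python3 -m inch '{"xyz":[[0,0,0],[0,0,0],[0,0,0],[0,0,0],[0,0,-0.03],[0,0,-0.06],[0,0,-0.1],[0,0,-0.13],[0,0,-0.13],[0,0,-0.13]],"delta_rot":[[0,0,0],[0,0,0],[0,0,0],[0,0,0],[0,0,0],[0,0,0],[0,0,0],[0,0,0],[0,0,0],[0,0,0]]}' 0.7
python3 - <<'E'
from h import *
im,p=snap('wrist','w28.png')
im,p=snap('top','t28.png');cv2.imwrite('pics/t28z.png',cv2.resize(im[180:310,380:540],None,fx=4,fy=4,interpolation=cv2.INTER_CUBIC))
E
```

```text
time_s: 52.63
position: [0.5292, -0.2902, 0.1114]
tcp_rot: [3.138, 0.002, 0.158]
contact_force: [-8.2, 0.5, 11.2]
finger_gap: 0.0355
[0.05   0.0002 0.1114] [-8.18163235  0.49261216 11.2119838 ] [ 0.47893661  1.74817669 -0.21120093] [3.13785831e+00 2.46634281e-03 1.57589341e-01]
time_s: 53.47
position: [0.5333, -0.2906, 0.2422]
tcp_rot: [3.134, -0.006, 0.159]
contact_force: [0.3, -0.6, -1.4]
finger_gap: 0.0601
```

View pics/w28.png

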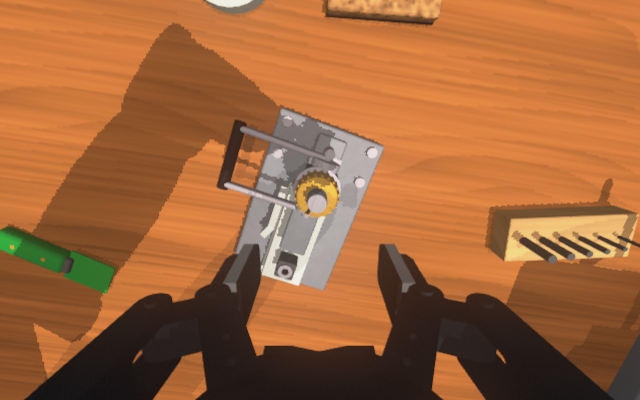

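```bash
python3 - <<'E'
from h import *
a,_=load('w27.png');b,_=load('w28.png')
A=cv2.resize(a[170:260,270:370],(400,360),interpolation=cv2.INTER_CUBIC);B=cv2.resize(b[150:240,270:370],(400,360),interpolation=cv2.INTER_CUBIC)
cv2.imwrite('pics/cmp.png',np.hstack([A,B]))
E
```

```text
(no output)
```

View pics/cmp.png

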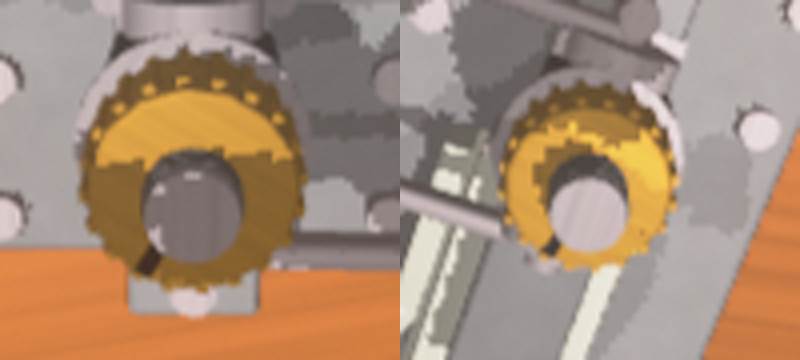

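View pics/t28z.png

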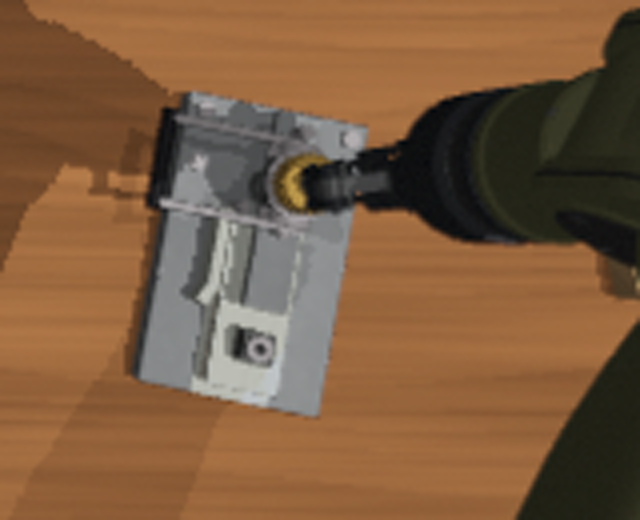

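```bash
python3 - <<'E'
from h import *
go(jw(.052,.09,.18),down(-.188))
E
```

```text
xyz [ 0.0302 -0.0837  0.0586] rot [ 0.17 -0.06 19.89] rows>= 3
```

```bash
python3 -m inch '{"xyz":[[0.015,-0.03,0.01],[0.03,-0.06,0.03],[0.03,-0.084,0.058],[0.03,-0.084,0.058],[0.03,-0.084,0.058]],"delta_rot":[[0,0,7],[0,0,14],[0,0,20],[0,0,20],[0,0,20]]}' 1
python3 - <<'E'
from h import *
im,p=snap('wrist','w29.png');go(jw(.052,.09,.077),down(-.188))
cv2.imwrite('pics/w29z.png',cv2.resize(im[60:290,200:500],None,fx=2.6,fy=2.6,interpolation=cv2.INTER_CUBIC))
E
```

```text
time_s: 53.98
position: [0.5443, -0.1996, 0.1769]
tcp_rot: [3.14, 0.007, -0.187]
contact_force: [0.4, -1.1, 0.8]
finger_gap: 0.0856
xyz [0.0017 0.0005 0.1022] rot [ 0.15  0.11 -0.02] rows>= 3
```

View pics/w29.png

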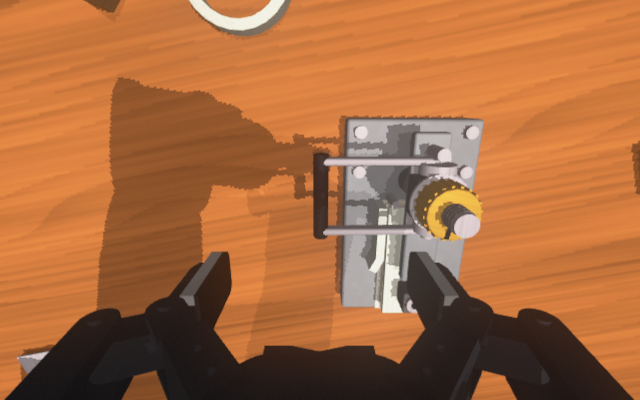

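```bash
python3 - <<'E'
from h import *
im,p=load('w29.png');im1,p1=load('w28.png')
X,e=tri(ray(p,(320.5,196)),ray(p1,(231.5,155.5)));print(wj(X),e)
E
python3 -m inch '{"xyz":[[0.001,0,0.03],[0.001,0,0.06],[0.001,0,0.085],[0.001,0,0.098],[0.001,0,0.101],[0.001,0,0.101]],"delta_rot":[[0,0,0],[0,0,0],[0,0,0],[0,0,0],[0,0,0],[0,0,0]]}'
python3 -m inch '{"xyz":[[0,0,0],[0,0,0],[0,0,0],[0,0,0],[0,0,0],[0,0,0],[0,0,0],[0,0,0],[0,0,0]],"delta_rot":[[0,0,0],[0,0,0],[0,0,0],[0,0,0],[0,0,0],[0,0,0],[0,0,0],[0,0,0],[0,0,0]]}' 0
python3 - <<'E'
from h import *
s=ctrl.state();print(wj(s['position']),s['contact_force'])
E
```

```text
[0.0518 0.0908 0.0828] 0.0002905018481961209
time_s: 54.53
position: [0.5494, -0.2038, 0.0801]
tcp_rot: [3.138, -0.002, -0.191]
contact_force: [-0.4, -0.7, 0.4]
finger_gap: 0.0858
time_s: 55.28
position: [0.5496, -0.2021, 0.0808]
tcp_rot: [3.14, -0.003, -0.189]
contact_force: [0.9, 3.9, 1.3]
finger_gap: 0.0094
[0.0536 0.0905 0.0808] [0.89726606 3.92844108 1.2941898 ]
```

```bash
python3 -m inch '{"xyz":[[0,0,0],[0,0,0],[0,0,0.003],[0,0,0.006],[0,0,0.006]],"delta_rot":[[0,0,0],[0,0,0],[0,0,0],[0,0,0],[0,0,0]]}' 0.4
python3 -m inch '{"xyz":[[0,0,0],[0,0,0],[0,0,0],[0,0,0],[0,0,0],[0,0,0]],"delta_rot":[[0,0,0],[0,0,0],[0,0,0],[0,0,0],[0,0,0],[0,0,0]]}' 0
python3 - <<'E'
from h import *
s=ctrl.state();print(wj(s['position']),s['contact_force'])
E
```

```text
time_s: 55.7
position: [0.5485, -0.2029, 0.0735]
tcp_rot: [3.138, -0.001, -0.19]
contact_force: [-0.3, -0.4, 0.8]
finger_gap: 0.0345
time_s: 56.2
position: [0.5491, -0.202, 0.0744]
tcp_rot: [3.14, -0.002, -0.19]
contact_force: [0.6, 4.4, -0.1]
finger_gap: 0.0095
[0.0532 0.0905 0.0744] [ 0.61019125  4.39647286 -0.09695558]
```

Now swing back over, toward jig −y (tool +y).

```bash
python3 -m inch '{"xyz":[[0,0.001,-0.014],[0,0.004,-0.028],[0,0.01,-0.041],[0,0.017,-0.053],[0,0.026,-0.064],[0,0.037,-0.073],[0,0.049,-0.08],[0,0.062,-0.086],[0,0.076,-0.089],[0,0.09,-0.09]],"delta_rot":[[0,0,0],[0,0,0],[0,0,0],[0,0,0],[0,0,0],[0,0,0],[0,0,0],[0,0,0],[0,0,0],[0,0,0]]}'
python3 -m inch '{"xyz":[[0,0.014,0.001],[0,0.028,0.004],[0,0.041,0.01],[0,0.053,0.017],[0,0.064,0.026],[0,0.073,0.037],[0,0.08,0.049],[0,0.086,0.062],[0,0.089,0.076],[0,0.09,0.09],[0,0.09,0.093],[0,0.09,0.093]],"delta_rot":[[0,0,0],[0,0,0],[0,0,0],[0,0,0],[0,0,0],[0,0,0],[0,0,0],[0,0,0],[0,0,0],[0,0,0],[0,0,0],[0,0,0]]}'
python3 - <<'E'
from h import *
s=ctrl.state();print(wj(s['position']),s['contact_force'])
im,_=snap('scene','s30.png')
cv2.imwrite('pics/s30z.png',cv2.resize(im[130:260,130:290],None,fx=4,fy=4,interpolation=cv2.INTER_CUBIC))
E
```

```text
time_s: 57.03
position: [0.5333, -0.2894, 0.1679]
tcp_rot: [-3.141, -0.007, -0.188]
contact_force: [1.9, 6.0, 7.5]
finger_gap: 0.0092
time_s: 58.03
position: [0.5172, -0.3807, 0.0819]
tcp_rot: [3.135, -0.011, -0.19]
contact_force: [-11.9, 11.3, 52.4]
finger_gap: -0.0001
[ 0.0552 -0.091   0.0819] [-11.85667929  11.25991957  52.41159048]
```

View pics/s30z.png

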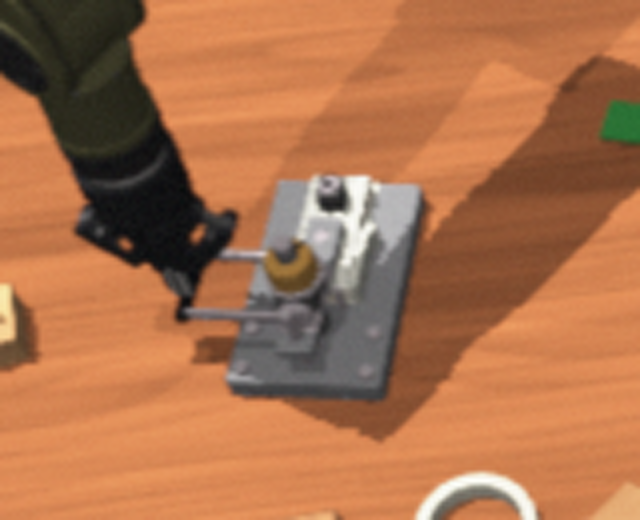

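```bash
python3 -m inch '{"xyz":[[0,0,-0.012],[0,0,-0.012]],"delta_rot":[[0,0,0],[0,0,0]]}'
python3 -m inch '{"xyz":[[0,0,-0.03],[0,0,-0.06],[-0.03,0,-0.1],[-0.06,0,-0.13],[-0.06,0,-0.13],[-0.06,0,-0.13]],"delta_rot":[[0,0,0],[0,0,0],[0,0,0],[0,0,0],[0,0,0],[0,0,0]]}'
python3 - <<'E'
from h import *
im,_=snap('wrist','w31.png')
im,_=snap('scene','s31.png')
cv2.imwrite('pics/s31z.png',cv2.resize(im[130:260,130:290],None,fx=4,fy=4,interpolation=cv2.INTER_CUBIC))
E
```

```text
time_s: 58.25
position: [0.5169, -0.3815, 0.0888]
tcp_rot: [3.134, -0.009, -0.19]
contact_force: [0.7, -0.6, 0.5]
finger_gap: -0.0005
time_s: 58.75
position: [0.4554, -0.3689, 0.2165]
tcp_rot: [3.135, -0.006, -0.192]
contact_force: [0.3, 1.2, -1.0]
finger_gap: -0.0
```

View pics/s31z.png

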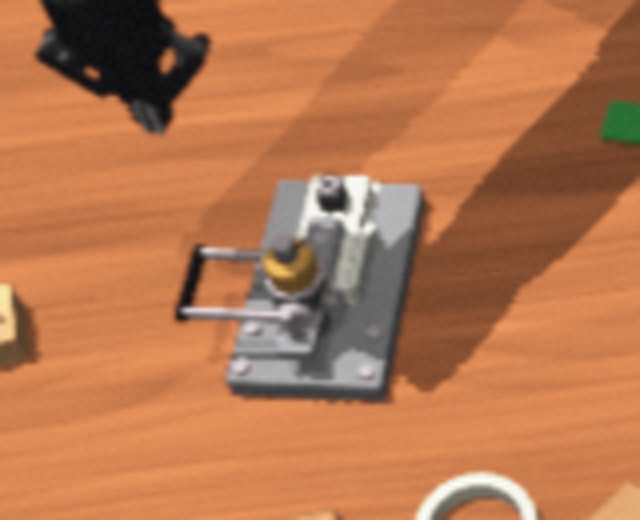

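View pics/w31.png

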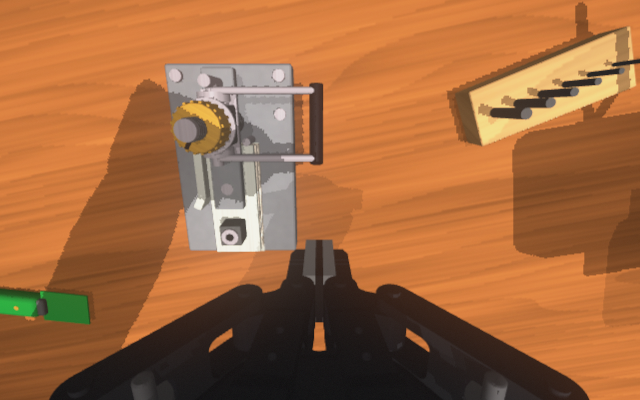

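```bash
python3 -m inch '{"xyz":[[0.0,-0.04,0],[0.02,-0.08,0],[0.04,-0.12,0],[0.06,-0.14,0],[0.06,-0.14,0],[0.06,-0.14,0]],"delta_rot":[[0,0,0],[0,0,0],[0,0,0],[0,0,0],[0,0,0],[0,0,0]]}' 
python3 - <<'E'
from h import *
im,_=snap('wrist','w32.png');print(ctrl.state()['qpos'])
E
```

```text
time_s: 59.35
position: [0.5426, -0.2399, 0.2107]
tcp_rot: [3.139, 0.001, -0.186]
contact_force: [-0.8, 0.1, 0.3]
finger_gap: 0.0003
[-0.41678035  0.38527938 -0.00692439  1.17914696 -0.00311855  2.91280233]
```

View pics/w32.png

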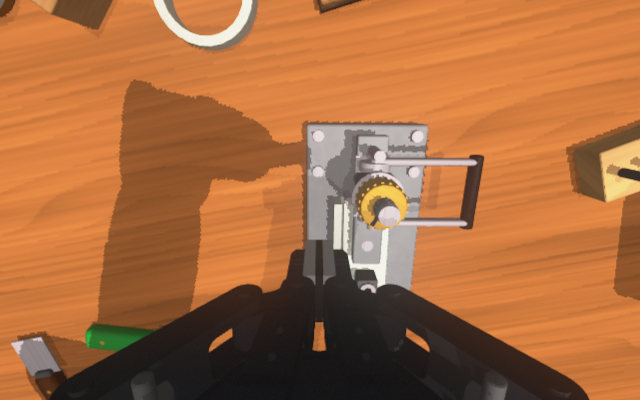

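```bash
python3 - <<'E'
from h import *
im,p=load('w31.png');im1,p1=load('w32.png')
X,e=tri(ray(p,(316.5,123.5)),ray(p1,(473.5,192)));print('bar',wj(X),e)
print('stem top',wj(tri(ray(p,(228,188)),ray(p1,(367.5,246)))[0]))
print('bush w31',wj(onz(p,(231,238),.071)))
for q in [(217,251),(262,249.5)]: print('plate front',wj(onz(p,q,.047)))
for q in [(190,249),(296,249)]: print('base',wj(onz(p,q,.026)))
cv2.imwrite('pics/w31z.png',cv2.resize(im[50:270,150:340],None,fx=2.7,fy=2.7,interpolation=cv2.INTER_CUBIC))
E
```

```text
bar [ 0.0531 -0.0897  0.0859] 0.00022643196466991245
stem top [-0.0118  0.0003  0.0629]
bush w31 [-0.0622 -0.0008  0.071 ]
plate front [-0.0889  0.0238  0.047 ]
plate front [-0.0874 -0.0272  0.047 ]
base [-0.0966  0.0636  0.026 ]
base [-0.0974 -0.064   0.026 ]
```

View pics/w31z.png

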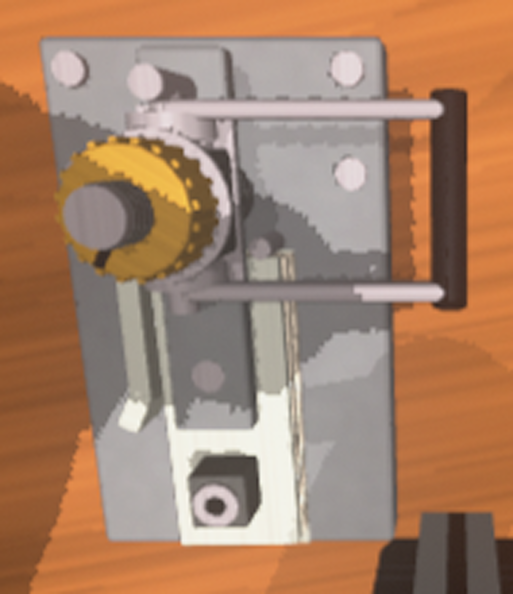

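```bash
python3 - <<'E'
from h import *
im,p=load('w31.png');im1,p1=load('w32.png')
print('ring',wj(tri(ray(p,(229.8,236.8)),ray(p1,(369,290)))[0]),wj(onz(p,(229.8,236.8),.071)),wj(onz(p,(229.8,236.8),.069)))
go([.45,-.28,.26],down(-.188))
E
```

```text
ring [-0.0586 -0.0012  0.0749] [-0.0609  0.0003  0.071 ] [-0.0618  0.0009  0.069 ]
xyz [-0.0826  0.0557 -0.0487] rot [0.17 0.07 0.  ] rows>= 3
```

```bash
python3 - <<'E'
from h import *
go([.65,.355,.25],down(np.pi/2+.035))
E
```

```text
xyz [-0.0048 -0.6055 -0.0407] rot [ 6.0000e-02  2.0000e-01 -1.0278e+02] rows>= 15
```

```bash
python3 -m inch '{"xyz":[[0,-0.02,-0.03],[0,-0.06,-0.04],[0,-0.1,-0.04],[0,-0.14,-0.04],[0,-0.18,-0.04],[0,-0.22,-0.04],[0,-0.26,-0.04],[0,-0.3,-0.04],[0,-0.34,-0.04],[0,-0.38,-0.04],[0,-0.42,-0.04],[0,-0.46,-0.04],[0,-0.5,-0.04],[0,-0.54,-0.04],[-0.004,-0.58,-0.04],[-0.004,-0.605,-0.04],[-0.004,-0.605,-0.04],[-0.004,-0.605,-0.04],[-0.004,-0.605,-0.04]],"delta_rot":[[0,0,-7],[0,0,-14],[0,0,-21],[0,0,-28],[0,0,-35],[0,0,-42],[0,0,-49],[0,0,-56],[0,0,-63],[0,0,-70],[0,0,-77],[0,0,-84],[0,0,-91],[0,0,-98],[0,0,-103],[0,0,-103],[0,0,-103],[0,0,-103],[0,0,-103]]}' 
python3 - <<'E'
from h import *
im,p=snap('scene','s33.png');cv2.imwrite('pics/s33z.png',cv2.resize(im[80:260,280:500],None,fx=3.3,fy=3.3,interpolation=cv2.INTER_CUBIC))
im,p=snap('top','t33.png');go([.65,.355,.135],down(np.pi/2+.035))
cv2.imwrite('pics/t33z.png',cv2.resize(im[130:310,140:340],None,fx=3,fy=3,interpolation=cv2.INTER_CUBIC))
E
```

```text
time_s: 60.98
position: [0.6519, 0.3516, 0.2504]
tcp_rot: [3.142, 0.005, 1.606]
contact_force: [-0.3, -1.1, -0.1]
finger_gap: 0.0001
xyz [ 0.0044 -0.002   0.1166] rot [ 0.07  0.25 -0.04] rows>= 3
```

View pics/s33z.png

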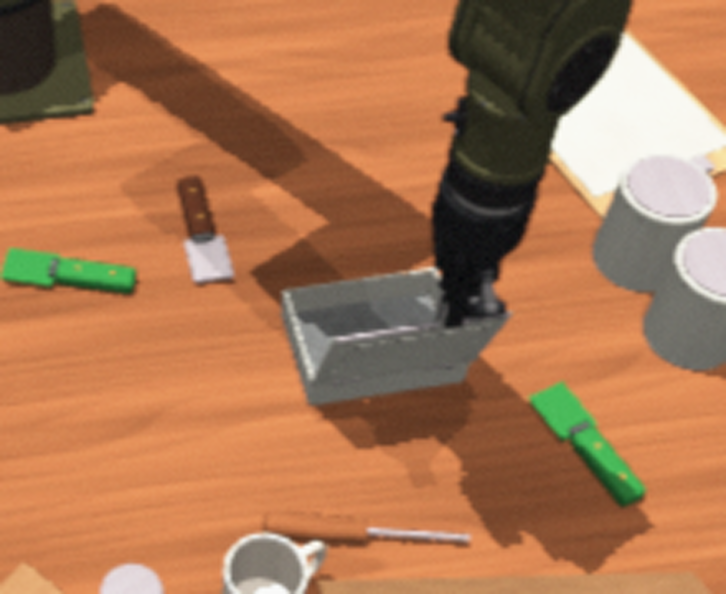

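View pics/t33z.png

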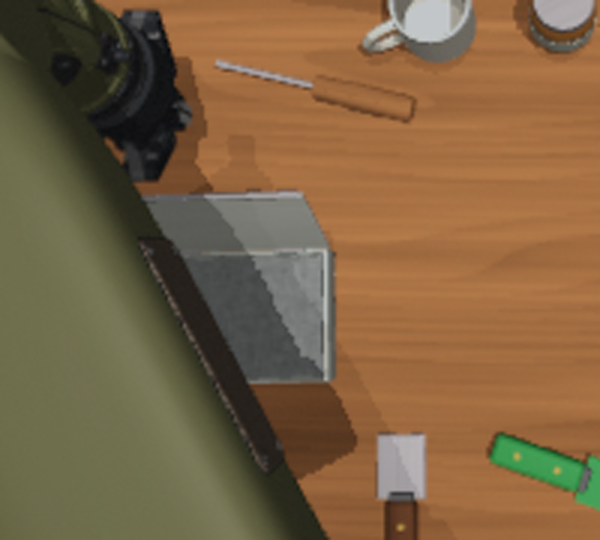

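```bash
python3 - <<'E'
from h import *
im,p=load('t33.png')
for z in (.16,.173): print(onz(p,(140+230/3,130+193/3),z))
E
python3 -m inch '{"xyz":[[0.004,-0.002,0.03],[0.004,-0.002,0.06],[0.004,-0.002,0.09],[0.004,-0.002,0.113],[0.004,-0.002,0.116],[0.004,-0.002,0.116]],"delta_rot":[[0,0,0],[0,0,0],[0,0,0],[0,0,0],[0,0,0],[0,0,0]]}'
```

```text
[0.60186735 0.33312646 0.16      ]
[0.60054454 0.32969846 0.173     ]
time_s: 61.58
position: [0.6487, 0.3547, 0.1344]
tcp_rot: [-3.14, 0.006, 1.606]
contact_force: [0.1, -0.4, 0.6]
finger_gap: -0.0002
```

```bash
python3 -m inch '{"xyz":[[0,-0.03,0],[0,-0.05,0],[0,-0.07,0],[0,-0.09,0],[0,-0.11,0],[0,-0.13,0],[0,-0.14,0.008],[0,-0.149,0.017],[0,-0.158,0.03],[0,-0.166,0.042],[0,-0.166,0.042]],"delta_rot":[[0,0,0],[0,0,0],[0,0,0],[0,0,0],[0,0,0],[0,0,0],[0,0,0],[0,0,0],[0,0,0],[0,0,0],[0,0,0]]}'
python3 - <<'E'
from h import *
im,p=snap('scene','s34.png');cv2.imwrite('pics/s34z.png',cv2.resize(im[80:260,280:500],None,fx=3.3,fy=3.3,interpolation=cv2.INTER_CUBIC))
E
```

```text
time_s: 62.5
position: [0.4831, 0.3502, 0.0944]
tcp_rot: [3.14, 0.003, 1.608]
contact_force: [-0.1, -0.0, -0.1]
finger_gap: -0.0003
```

View pics/s34z.png

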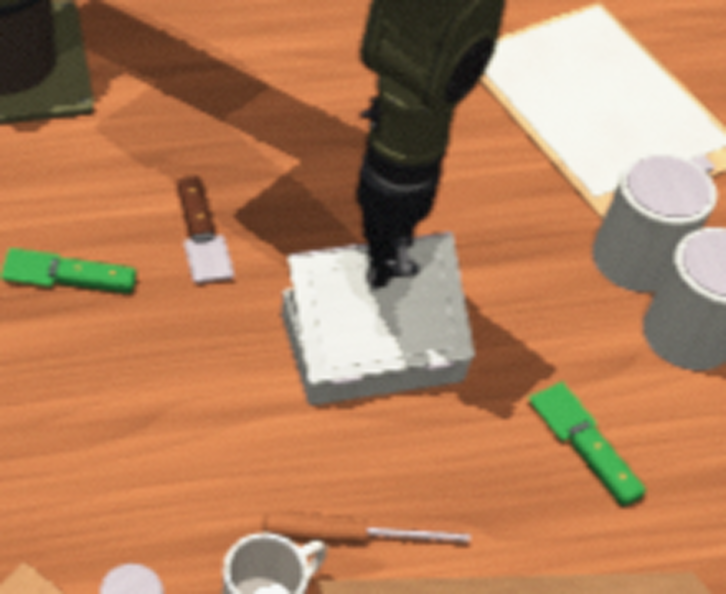

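```bash
python3 -m inch '{"xyz":[[0,-0.006,0.014],[0,-0.012,0.026],[0,-0.016,0.036],[0,-0.016,0.044],[0,-0.016,0.049],[0,-0.016,0.051],[0,-0.016,0.051]],"delta_rot":[[0,0,0],[0,0,0],[0,0,0],[0,0,0],[0,0,0],[0,0,0],[0,0,0]]}'
```

```text
time_s: 63.13
position: [0.4694, 0.3505, 0.0459]
tcp_rot: [3.137, 0.002, 1.607]
contact_force: [-5.1, -3.5, 15.8]
finger_gap: -0.0001
```

```bash
python3 -m inch '{"xyz":[[0,0,-0.02],[0,0,-0.05],[0.0,0,-0.09],[0,0,-0.13],[0,-0.03,-0.16],[0,-0.06,-0.16],[0,-0.1,-0.16],[0,-0.14,-0.16],[0,-0.14,-0.16]],"delta_rot":[[0,0,0],[0,0,0],[0,0,0],[0,0,0],[0,0,0],[0,0,0],[0,0,0],[0,0,0],[0,0,0]]}'
python3 - <<'E'
from h import *
snap('scene','s35.png');snap('top','t35.png');im,p=load('s35.png');cv2.imwrite('pics/s35z.png',cv2.resize(im[120:260,160:440],None,fx=2.8,fy=2.8,interpolation=cv2.INTER_CUBIC))
im,p=load('t35.png');cv2.imwrite('pics/t35z.png',cv2.resize(im[130:340,170:520],None,fx=2.2,fy=2.2,interpolation=cv2.INTER_CUBIC))
E
```

```text
time_s: 63.88
position: [0.3218, 0.3431, 0.2029]
tcp_rot: [-3.139, 0.005, 1.611]
contact_force: [-0.2, -1.5, -0.4]
finger_gap: -0.0001
```

View pics/s35z.png

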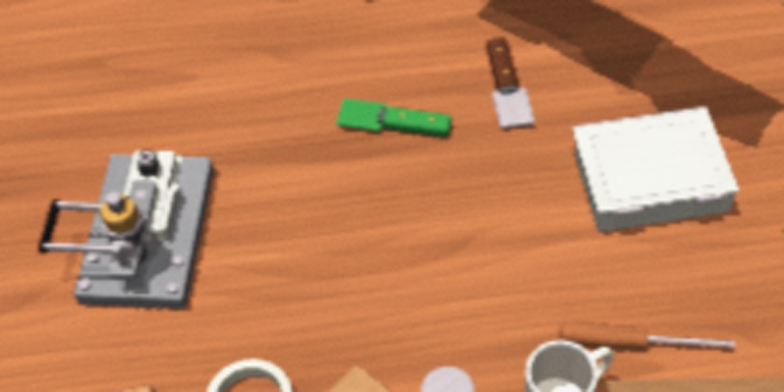

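View pics/t35z.png

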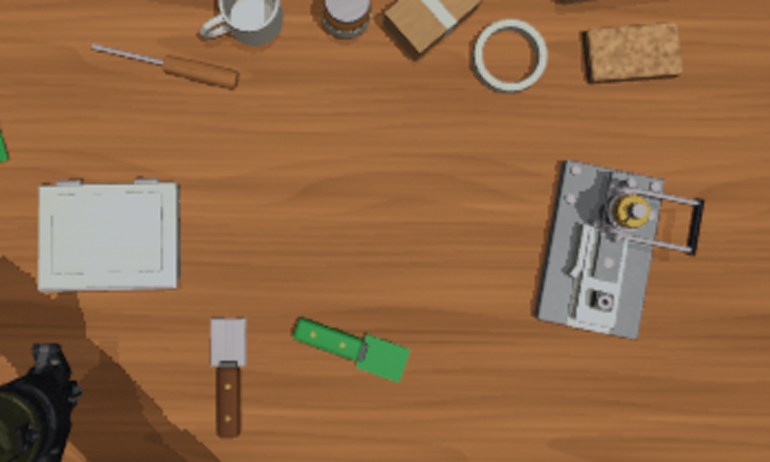

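```bash
python3 -c "
from cell import ctrl
print(ctrl.close_job())"
```

```text
the job is handed in; nothing more can be done
None
```

The job is done and handed in at about 64 s, and every final check I could make from the cameras agreed with the goal.

**What was done:**
- I levered the tin lid up with the knife blade, swung it right open, and laid the knife flat on the bench.
- I flipped the jig's cam lever open and stacked the three tags that were there, then the template, on the bed. Each was pushed until it touched the pins.
- I turned the nut about 160° clockwise. The mark turned with the jaws, so it did not slip, and the expected gap is about 5 to 7 mm.
- I flipped the lever closed and pushed the lid shut.

**Last checks:**
- **Stack:** the bushing reads within about 2 mm of jig x = -60, and the stack is about 1.5 mm toward the open side of the ideal line. The edges looked square.
- **Lever:** the crossbar stands about 3 mm higher than it did when open, so the lever is at most about 0.07 rad from fully closed.
- **Lid:** it was pressed down at its shut height of 46 mm, and the pictures show it shut.
- **Knife and bystanders:** the knife lies flat, and the bystanders in my last close-up pictures look unmoved.

**What went wrong or disagreed:**
- The second tag dropped out of the grip on the way to the jig. I found it on the bench and picked it up again.
- The crossbar slipped from the fingers at the very end of closing. The shut fingers briefly pressed on it with 52 N (wrist limit 120 N) before I backed off.
- The pad force was not measured directly. It is inferred from the gap.
- Camera views differed from one another by 1 to 3 mm.

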